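# Put the dried graticule plates away under the keeper bar

## Task

The graticule plates have dried and are to be locked away: lift the brass keeper bar straight up and level out of the two U brackets of the plate rack, so that both ends come clear together, and lay it grip upwards in the middle of the cork pad. Then take every plate from the draining stand and stand it upright on edge in the rack, in the middle of a groove of its own, and when all are in, lower the bar back until both its ends are fully home in the brackets. Leave any plate already in the rack there, and leave the other things on the table where they are.

Things in the scene. Friction and masses are not known exactly. Their poses are not given: they have to be found in the camera images.
- rack: Plate rack, fixed: grooved mahogany block on a base board 256 x 96 mm, long axis = its x, z up; origin at the centre of its underside. Five through grooves run along its y, centred at its x = -60, -30, 0, 30, 60 mm, each 14 mm wide between 16 mm ribs; floor 15 mm, rib tops 55 mm above the table, ribs 76 mm long.
- rack_u1 (a point): Seat of the open-topped nickel U bracket on the end cheek at the rack's x = -108 mm; point at the middle of the seat, 110 mm above the table. 16 mm long in x (100 to 116 mm from the rack's centre), 26 mm wide inside in y, two prongs 5 mm thick, tops 22 mm above the seat.
- rack_u2 (a point): The like bracket seat at the rack's x = +108 mm, same sizes.
- bar_grip (a point): Brass keeper bar, loose, 0.5 kg, 236 mm: flat middle 194 x 36 x 8, an end 20 wide, 8 thick, 21 long each side; ebony grip 46 long, 12 thick, 36 high upright on its middle. Point in the grip, 31 mm above the underside, 13 below the grip's top; x along the bar, y across, z up. Starts with its ends on the bracket seats, 3 mm play in y and x. Either way round will do.
- pad: Thin cork pad, fixed, 260 x 100 x 4 mm, long axis = its x; origin at the centre of its underside. The bar is laid here while the rack is open, grip upwards, lengthwise.
- stand: Draining stand, fixed: pale wooden base 264 x 92 x 12 mm, long axis = its x, z up, origin at the centre of its underside. Four seats at its x = -55, -5, 45, 95 mm: a sloping ledge and a back-rest 34 mm wide, 5 mm thick, 62 mm up the plate, on its -x side. Plates lean 30 degrees from upright, tops towards the stand's -x end, their middles 61 mm above the table.
- plate1_c (a point): Glass graticule plate in a nickel frame, loose, 60 wide, 90 high, 8 mm thick, 0.14 kg; point at its centre. x = thickness, y = width, z = height, to its top edge. Leans in a seat of the stand at the start, or is absent. Plates are all alike, any groove and either face will do. Take it across its width by the side edges near the top.
- plate2_c (a point): Glass graticule plate in a nickel frame, loose, 60 wide, 90 high, 8 mm thick, 0.14 kg; point at its centre. x = thickness, y = width, z = height, to its top edge. Leans in a seat of the stand at the start, or is absent. Plates are all alike, any groove and either face will do. Take it across its width by the side edges near the top.
- plate3_c (a point): Glass graticule plate in a nickel frame, loose, 60 wide, 90 high, 8 mm thick, 0.14 kg; point at its centre. x = thickness, y = width, z = height, to its top edge. Leans in a seat of the stand at the start, or is absent. Plates are all alike, any groove and either face will do. Take it across its width by the side edges near the top.
- plate4_c (a point): Glass graticule plate in a nickel frame, loose, 60 wide, 90 high, 8 mm thick, 0.14 kg; point at its centre. x = thickness, y = width, z = height, to its top edge. Leans in a seat of the stand at the start, or is absent. Plates are all alike, any groove and either face will do. Take it across its width by the side edges near the top.
- stored1_c (a point): Identical plate (60 x 90 x 8 mm, same axes, point at its centre) already standing in groove 1 of the rack, counted from the rack's -x end; one of these five is present, the rest absent. It stays there.
- stored2_c (a point): Identical plate (60 x 90 x 8 mm, same axes, point at its centre) already standing in groove 2 of the rack, counted from the rack's -x end; one of these five is present, the rest absent. It stays there.
- stored3_c (a point): Identical plate (60 x 90 x 8 mm, same axes, point at its centre) already standing in groove 3 of the rack, counted from the rack's -x end; one of these five is present, the rest absent. It stays there.
- stored4_c (a point): Identical plate (60 x 90 x 8 mm, same axes, point at its centre) already standing in groove 4 of the rack, counted from the rack's -x end; one of these five is present, the rest absent. It stays there.
- stored5_c (a point): Identical plate (60 x 90 x 8 mm, same axes, point at its centre) already standing in groove 5 of the rack, counted from the rack's -x end; one of these five is present, the rest absent. It stays there.
- prism: Cut crystal wedge prism, bystander, 60 x 44 x 48 mm, loose, origin at the centre of its underside.
- vblock: Grey cast-iron V-block, bystander, 70 x 46 x 42 mm, loose, origin at the centre of its underside.
- square: Blued steel square lying flat, bystander, 165 x 110 x 14 mm, loose, origin at the centre of its underside.
- lensbox: Lacquered mahogany lens box, bystander, 132 x 92 x 51 mm, loose, origin at the centre of its underside.
- clamp: Nickel screw clamp gripping a brass telescope draw tube, fixed bystander, tube 200 mm long, 140 mm high with its screw about 152; origin at the centre of its underside.
- spirit: Amber glass bottle, fixed bystander, 60 mm diameter, 130 mm high; origin at the centre of its underside.
- weight: Brass weight, fixed bystander, 56 mm diameter, 70 mm high; origin at the centre of its underside.
Mind the look-alikes: they are no part of the job. What is shaped like the part that bears plate2_c but green is not meant.

How it is judged:
On the way, in this order (a step that is already met when the one before it is completed fails the run):
1. the keeper bar has been lifted level, with both ends clear above the U brackets (z of bar_grip in the frame of rack above 0.163 m and horizontal distance between bar_grip and rack below 0.05 m and angle between bar_grip's own x axis and vertical between 1.451 and 1.691 rad), for 0.1 s.
2. the bar lies released on the cork pad, grip upwards (x of bar_grip in the frame of pad between -0.05 and 0.05 m and y of bar_grip in the frame of pad between -0.04 and 0.04 m and z of bar_grip in the frame of pad below 0.039 m and angle between bar_grip's own z axis and vertical below 0.1 rad and linear speed of bar below 0.02 m/s and contact force between the fingers and bar below 0.1 N), for 0.2 s.
3. every plate stands on edge in a groove of the rack, released, with the bar still off (x of plate1_c in the frame of rack between -0.075 and 0.075 m and y of plate1_c in the frame of rack between -0.018 and 0.018 m and z of plate1_c in the frame of rack between 0.053 and 0.067 m and angle between each of plate1_c, plate2_c, plate3_c, plate4_c, stored1_c, stored2_c, stored3_c, stored4_c, stored5_c's own z axis and vertical below 0.21 rad and angle between the x axis of each of plate1_c, plate2_c, plate3_c, plate4_c, stored1_c, stored2_c, stored3_c, stored4_c, stored5_c and the x axis of rack, either way round below 0.2 rad and linear speed of each of plate1, plate2, plate3, plate4, stored1, stored2, stored3, stored4, stored5 below 0.03 m/s and x of plate2_c in the frame of rack between -0.075 and 0.075 m and y of plate2_c in the frame of rack between -0.018 and 0.018 m and z of plate2_c in the frame of rack between 0.053 and 0.067 m and x of plate3_c in the frame of rack between -0.075 and 0.075 m and y of plate3_c in the frame of rack between -0.018 and 0.018 m and z of plate3_c in the frame of rack between 0.053 and 0.067 m and x of plate4_c in the frame of rack between -0.075 and 0.075 m and y of plate4_c in the frame of rack between -0.018 and 0.018 m and z of plate4_c in the frame of rack between 0.053 and 0.067 m and x of stored1_c in the frame of rack between -0.075 and 0.075 m and y of stored1_c in the frame of rack between -0.018 and 0.018 m and z of stored1_c in the frame of rack between 0.053 and 0.067 m and x of stored2_c in the frame of rack between -0.075 and 0.075 m and y of stored2_c in the frame of rack between -0.018 and 0.018 m and z of stored2_c in the frame of rack between 0.053 and 0.067 m and x of stored3_c in the frame of rack between -0.075 and 0.075 m and y of stored3_c in the frame of rack between -0.018 and 0.018 m and z of stored3_c in the frame of rack between 0.053 and 0.067 m and x of stored4_c in the frame of rack between -0.075 and 0.075 m and y of stored4_c in the frame of rack between -0.018 and 0.018 m and z of stored4_c in the frame of rack between 0.053 and 0.067 m and x of stored5_c in the frame of rack between -0.075 and 0.075 m and y of stored5_c in the frame of rack between -0.018 and 0.018 m and z of stored5_c in the frame of rack between 0.053 and 0.067 m and horizontal distance between bar_grip and rack above 0.08 m and contact force between the fingers and plate1 below 0.1 N and contact force between the fingers and plate2 below 0.1 N and contact force between the fingers and plate3 below 0.1 N and contact force between the fingers and plate4 below 0.1 N), for 0.2 s.
At the end, for the whole second after the job is handed in: The bar rests level, both ends down on the bracket seats (height within 4 mm); every plate present, stored ones included, stands on edge (within 12 degrees of upright) on the floor of a rack groove, centred across the rack within 18 mm; all at rest (x of bar_grip in the frame of rack between -0.008 and 0.008 m and y of bar_grip in the frame of rack between -0.006 and 0.006 m and z of bar_grip in the frame of rack between 0.137 and 0.145 m and angle between bar_grip's own x axis and vertical between 1.451 and 1.691 rad and angle between bar_grip's own z axis and vertical below 0.08 rad and linear speed of bar below 0.02 m/s and x of plate1_c in the frame of rack between -0.075 and 0.075 m and y of plate1_c in the frame of rack between -0.018 and 0.018 m and z of plate1_c in the frame of rack between 0.053 and 0.067 m and angle between each of plate1_c, plate2_c, plate3_c, plate4_c, stored1_c, stored2_c, stored3_c, stored4_c, stored5_c's own z axis and vertical below 0.21 rad and angle between the x axis of each of plate1_c, plate2_c, plate3_c, plate4_c, stored1_c, stored2_c, stored3_c, stored4_c, stored5_c and the x axis of rack, either way round below 0.2 rad and linear speed of each of plate1, plate2, plate3, plate4, stored1, stored2, stored3, stored4, stored5 below 0.03 m/s and x of plate2_c in the frame of rack between -0.075 and 0.075 m and y of plate2_c in the frame of rack between -0.018 and 0.018 m and z of plate2_c in the frame of rack between 0.053 and 0.067 m and x of plate3_c in the frame of rack between -0.075 and 0.075 m and y of plate3_c in the frame of rack between -0.018 and 0.018 m and z of plate3_c in the frame of rack between 0.053 and 0.067 m and x of plate4_c in the frame of rack between -0.075 and 0.075 m and y of plate4_c in the frame of rack between -0.018 and 0.018 m and z of plate4_c in the frame of rack between 0.053 and 0.067 m and x of stored1_c in the frame of rack between -0.075 and 0.075 m and y of stored1_c in the frame of rack between -0.018 and 0.018 m and z of stored1_c in the frame of rack between 0.053 and 0.067 m and x of stored2_c in the frame of rack between -0.075 and 0.075 m and y of stored2_c in the frame of rack between -0.018 and 0.018 m and z of stored2_c in the frame of rack between 0.053 and 0.067 m and x of stored3_c in the frame of rack between -0.075 and 0.075 m and y of stored3_c in the frame of rack between -0.018 and 0.018 m and z of stored3_c in the frame of rack between 0.053 and 0.067 m and x of stored4_c in the frame of rack between -0.075 and 0.075 m and y of stored4_c in the frame of rack between -0.018 and 0.018 m and z of stored4_c in the frame of rack between 0.053 and 0.067 m and x of stored5_c in the frame of rack between -0.075 and 0.075 m and y of stored5_c in the frame of rack between -0.018 and 0.018 m and z of stored5_c in the frame of rack between 0.053 and 0.067 m); the robot touches nothing.
It fails at once if the prism is pushed more than 30 mm from its place (distance of prism from where it was at the start of the episode above 0.03 m).
It fails at once if the V-block is pushed more than 30 mm from its place (distance of vblock from where it was at the start of the episode above 0.03 m).
It fails at once if the steel square is pushed more than 30 mm from its place (distance of square from where it was at the start of the episode above 0.03 m).
It fails at once if the lens box is pushed more than 30 mm from its place (distance of lensbox from where it was at the start of the episode above 0.03 m).
Of plate1, plate2, plate3, plate4 only 2 to 4 are there at a start; the rules pass over those that are not, and their reading is None.
Of stored1, stored2, stored3, stored4, stored5 only 1 to 1 are there at a start; the rules pass over those that are not, and their reading is None.
At some moment in a run one of bar may be knocked a few centimetres aside while the robot is not near it.
It also fails if it takes over 210 s, if anything falls off the work surface, if the arm or the gripper's body presses on something with over 40 N, if the wrist force passes 120 N, or if a joint passes its speed limit or range.

## Robot

A 6-joint arm with a two-finger parallel gripper is mounted at the origin on the work surface. World frame = base frame: x ahead of the robot, y to its left, z up, the work surface at z = 0. Lengths are in m, angles in rad, forces in N, time in s.
With the tool pointing down it reaches from about 0.3 to 0.875 m from the base axis. Payload 6.4 kg.
Tool frame: the origin (TCP) lies midway between the tips of the shut fingers; the grasp point (between the pads) lies 19 mm behind it (ctrl.pinch_z is the distance from the TCP to the grasp point, in m); z points along the fingers, y is the line along which they close (so a half turn about z gives the same grasp; the last joint's range is limited). The gripper opens to 85 mm and grips with 20 to 120 N. Pads are 22 mm wide; open, the fingers measure 114 mm over their backs; the gripper's body (76 mm by 85 mm) begins 54 mm behind the grasp point. The pads swing forward as they close: fully open they stand 13 mm farther back than shut.
Start: joints at [1.041, 0.181, 1.607, -0, 1.354, -0.206], TCP at [0.183, 0.545, 0.211] pointing down, gripper open.
Joint ranges: [-2.99, 2.99], [-0.89, 2.07], [0.3, 2.58], [-1.14, 4.28], [0, 2.63], [-3.12, 3.12]. Speed limits (rad/s): [2.57, 2.57, 3.01, 3.14, 3.14, 3.14].

## Interface

Orientations are given as a unit quaternion [w, x, y, z].
In Python, from bench import ctrl gives the robot as it stands.
- The arm moves only by the tool apply_moves, never from a script. Its argument "moves" is a list of rows, each an object with "jaw": the opening, from 0 (shut) to 1 (fully open); "offset": the shift along the tool's x, y, z in mm, a list of three; "rot": the turn, a rotation vector about the tool's x, y, z in degrees, a list of three. In form: [{"jaw": jaw, "offset": [dx, dy, dz], "rot": [ax, ay, az]}, ...]. A call has exactly 5 rows; each row shifts and turns the commanded pose from where the row before left it, along the tool's axes as they then stand; what a row does not reach is not made up. A row lasts 1/8 s, in which the tool goes at most 62.5 mm and 10.7 degrees, less where a joint would pass 70% of its speed; a pose out of reach is approached as far as the arm can. A call is refused whole if a number of a shift passes 62.5 or a number of a turn 10.7, either way. A call with a gripper value outside its range is refused whole. The fingers move at their own pace and stop on an object; the grip force is fixed at half the most. Time passes only in rows, so rows that do not move let the fingers close, or fill a call up. It gives the time, the measured TCP pose, the force, the opening and the grip force at its end, in the units of the state.
- ctrl.get_obs(): the state, without advancing time (a new reading comes with each control period).
- ctrl.camera(name): name is "scene" or "top"; returns (picture, depth): 400x640x3 uint8, red, green, blue; 400x640 float32, m along the optical axis (not along the pixel's ray), 0 where there is no reading.
- ctrl.camera_params(name): a dict with "K" (3x3 intrinsics, pixels), "dist" ([k1, k2, p1, p2, k3] as OpenCV has them; the pictures are not rectified), "cam_to_world" (4x4, takes a point from camera to world coordinates). Camera axes: x right, y down, z forward; pixel columns grow to the right and rows downward; lengths in m; the calibration is good to about 2 mm. A picture is of the moment at which its call begins. camera_params takes no time and is no camera call.
- ctrl.hand_in(): hands the job in; it is judged then, once.
Trained networks look in the newest picture that a camera, given by its name, has taken for a name from the list of things; names that differ only in an ending like _2 or _b are one class to them, and where a whole thing is asked for, a point or a joint stands for the part that bears it (a point fixed in the world has none). Each returns a list of dicts, best first, with "score" (0 to 1); they miss things now and then, are a little off and sometimes report something else, mostly with a low value. They report only what shows in the picture. A call takes as long as a camera call. They do not tell look-alikes from the thing itself.
- ctrl.outline_of(camera, target): "region" (400x640 bool, what is visible of it) and "position" ([column, row] in pixels, amid what is visible of it).
The state is a dict: "time_s": time; "q": joint angles; "dq": joint speeds; "joint_efforts": joint torques, N m; "eef_pos": TCP position; "eef_rot": TCP orientation; "wrist_force": force on the tool from outside, world axes, zero at the start; "torque": the same for the moment, N m; "opening": opening from 0.0 (shut) to 1.0 (fully open); "grasp_force": force on a finger pad.
Only numpy, scipy, OpenCV 4.12 (cv2) and the standard library are available. Lean on these libraries where they do the work, as an engineer would, in place of code of your own. Each camera call takes 0.05 s, during which the arm holds its last target. There are 200 camera calls.

## Working session

There is one attempt and no reset: what is moved stays moved. The work goes in short steps, Python scripts to look and compute and a tool call to move; the robot and the scene stay as the last step left them, time stands still between calls to the robot, and variables do not carry over. Pictures are saved under pics/ and viewed, at most 14 in all, crops included, and the job is handed in when it is done.

Besides the shell and the picture viewer there is one more tool, called after "Request:" as name(argument=value, ...) on one line, values as JSON. apply_moves: Moves the arm, as the interface text tells. Its arguments: {"type":"object","properties":{"moves":{"type":"array"}},"required":["moves"]}

```bash
ls; mkdir -p pics; cat > h.py <<'E'
import numpy as np, cv2
from bench import ctrl
from scipy.spatial.transform import Rotation as R
def cloud(name):
    img,d=ctrl.camera(name); p=ctrl.camera_params(name)
    K=np.array(p["K"]);D=np.array(p["dist"]);T=np.array(p["cam_to_world"])
    v,u=np.mgrid[:400,:640]
    n=cv2.undistortPoints(np.stack([u,v],-1).reshape(-1,1,2).astype(float),K,D).reshape(400,640,2)
    P=np.dstack([n*d[...,None],d])@T[:3,:3].T+T[:3,3]
    P[d==0]=np.nan
    return img,P
E
python3 - <<'E'
from h import *
for n in("top","scene"):
    img,P=cloud(n)
    cv2.imwrite(f"pics/{n}0.png",img[...,::-1]); np.save(f"{n}0.npy",P)
    for t in("rack","bar_grip","pad","stand","plate1_c","stored1_c","prism","vblock","square","lensbox","clamp","spirit","weight"):
        for o in ctrl.outline_of(n,t)[:6]:
            if o["score"]>.2: 
                r=o["region"]; print(n,t,round(o["score"],2),np.round(o["position"]),np.round(np.nanmedian(P[r],0),3), r.sum())
print(ctrl.get_obs())
E
```

```text
pics
top rack 0.79 [245. 199.] [0.542 0.25  0.018] 1331
top rack 0.48 [392. 169.] [ 0.642 -0.244  0.067] 229
top bar_grip 0.56 [231. 198.] [0.544 0.275 0.117] 870
top bar_grip 0.37 [177. 227.] [0.445 0.458 0.05 ] 1269
top pad 0.84 [319. 211.] [ 0.513 -0.004  0.003] 2123
top stand 0.75 [387. 192.] [ 0.573 -0.232  0.013] 1050
top plate1_c 0.84 [396. 215.] [ 0.492 -0.263  0.068] 296
top prism 0.68 [285. 148.] [0.718 0.121 0.028] 217
top vblock 0.71 [352. 253.] [ 0.361 -0.12   0.032] 303
top square 0.79 [455. 253.] [ 0.368 -0.47   0.009] 692
top square 0.68 [393. 170.] [ 0.642 -0.246  0.067] 261
top lensbox 0.73 [399. 216.] [ 0.492 -0.263  0.067] 310
top lensbox 0.72 [177. 228.] [0.445 0.457 0.05 ] 1267
top clamp 0.79 [463. 187.] [ 0.595 -0.468  0.077] 1067
top spirit 0.79 [171. 177.] [0.609 0.469 0.085] 409
top spirit 0.52 [391. 172.] [ 0.639 -0.243  0.068] 246
top weight 0.77 [277. 255.] [0.356 0.133 0.043] 239
scene rack 0.61 [358. 268.] [0.575 0.302 0.043] 1927
scene bar_grip 0.7 [360. 244.] [0.564 0.283 0.119] 618
scene pad 0.6 [318. 216.] [ 0.52  -0.001  0.004] 1412
scene stand 0.7
[... 768 characters left out ...]
: 1.4, 'q': array([ 1.04070998e+00,  1.80789420e-01,  1.60700043e+00, -3.63176443e-05,
        1.35378049e+00, -2.06271812e-01]), 'dq': array([ 7.39381494e-04,  2.90878966e-04, -1.29936801e-03,  1.21746793e-06,
        2.03169506e-04,  1.13336852e-04]), 'joint_efforts': array([-5.14609224e-05, -4.44841862e+01, -3.51674008e+01, -3.37854544e-04,
        8.09344128e-04, -2.97689792e-05]), 'eef_pos': array([0.18294584, 0.54513975, 0.2105942 ]), 'eef_rot': array([2.05598574e-05, 1.61196966e-01, 9.86922255e-01, 4.02616299e-06]), 'wrist_force': array([-0.28274589, -0.25175341,  0.10820451]), 'torque': array([-0.00493352,  0.01222499, -0.00875101]), 'grasp_force': 0.0, 'opening': 0.9990695403088445}
```

```bash
python3 - <<'E'
import cv2,numpy as np
a=cv2.imread("pics/top0.png")[130:290,140:500]
b=cv2.imread("pics/scene0.png")[100:340,200:460]
a=cv2.resize(a,None,fx=2.2,fy=2.2,interpolation=cv2.INTER_CUBIC);cv2.imwrite("pics/a.png",a)
cv2.imwrite("pics/b.png",cv2.resize(b,None,fx=2.5,fy=2.5,interpolation=cv2.INTER_CUBIC))
E
```

```text
(no output)
```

View pics/a.png

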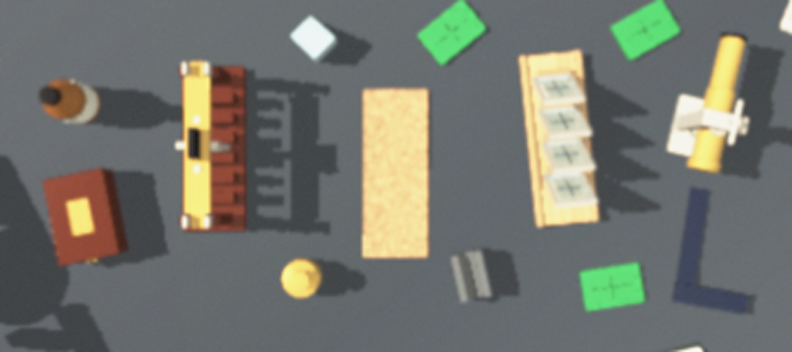

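View pics/b.png

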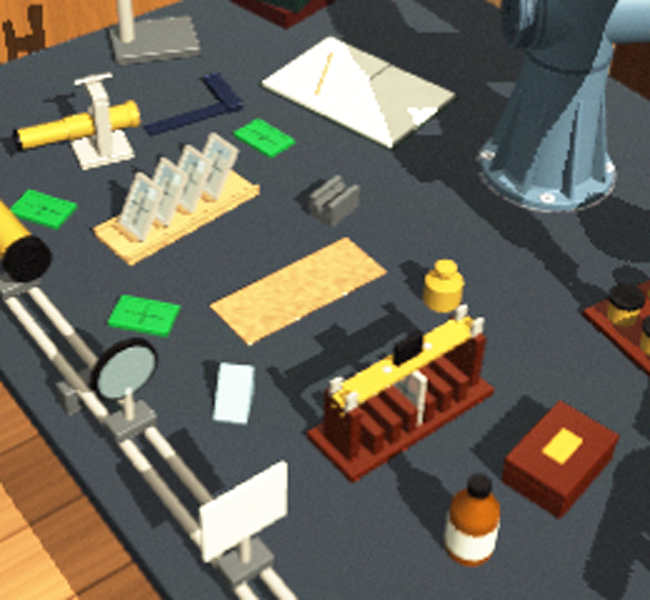

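Top view: rack at left with the bar (grip at about px 229,197), stored plate in the middle groove, pad in the middle, stand at right with four leaning plates. Green look-alike plates lie flat and are to be ignored. Next I'll fit the poses.

```bash
cat >> h.py <<'E'
def rect(Q):
    (c,s,a)=cv2.minAreaRect((Q[:,:2]*1000).astype(np.float32))
    if s[0]<s[1]: s=s[::-1];a+=90
    a=(a+90)%180-90
    return np.round(c,1),np.round(s,1),round(a,1)
def box(P,x,y,z):
    m=(P[...,0]>x[0])&(P[...,0]<x[1])&(P[...,1]>y[0])&(P[...,1]<y[1])&(P[...,2]>z[0])&(P[...,2]<z[1])
    return P[m],m
E
python3 - <<'E'
from h import *
for n in("top","scene"):
    P=np.load(n+"0.npy"); print(n, np.round(np.array(ctrl.camera_params(n)["cam_to_world"])[:3,3],2))
    for nm,x,y,z in [("bartop",(.4,.7),(.22,.33),(.112,.124)),("griptop",(.4,.7),(.22,.33),(.148,.162)),("prongs",(.4,.7),(.22,.33),(.127,.136)),("ribs",(.4,.7),(.15,.36),(.052,.058)),("base",(.4,.7),(.15,.36),(.008,.019)),
        ("allrack",(.4,.7),(.15,.36),(.008,.2)),("pad",(.35,.7),(-.1,.1),(.002,.007)),("stand",(.4,.72),(-.33,-.15),(.008,.016)),("standall",(.4,.72),(-.33,-.15),(.008,.2))]:
        Q,m=box(P,x,y,z)
        if len(Q)>3: print(nm,len(Q),*rect(Q),"med",np.round(np.median(Q,0),3),"mean",np.round(Q.mean(0),4))
    Q,m=box(P,(.4,.72),(-.33,-.15),(.03,.13))
    k,l=cv2.connectedComponents(m.astype(np.uint8),connectivity=4)
    for i in range(1,k):
        q=P[l==i]
        if len(q)>15:
            c=q.mean(0);u,s,vt=np.linalg.svd(q-c); print("plate",len(q),np.round(c,4),"n",np.round(vt[2],3),"zr",q[:,2].min().round(3),q[:,2].max().round(3), rect(q))
E
```

```text
top [ 0.49 -0.01  1.32]
bartop 746 [549.5 276.4] [232.8  36.5] 1.2 med [0.547 0.275 0.117] mean [0.5494 0.2756 0.1174]
griptop 58 [550.3 276.7] [42.9 10.7] -0.0 med [0.55  0.277 0.153] mean [0.5505 0.277  0.1529]
prongs 56 [548.7 276.1] [229.9  35.3] 1.0 med [0.547 0.271 0.132] mean [0.5453 0.274  0.1317]
ribs 240 [537.2 276.1] [188.3  73.6] 1.0 med [0.559 0.257 0.055] mean [0.5526 0.261  0.0549]
base 668 [539.7 258.4] [265.  174.5] 13.2 med [0.52  0.246 0.014] mean [0.5365 0.2527 0.014 ]
allrack 2182 [539.7 258.4] [265.  174.5] 13.2 med [0.546 0.263 0.056] mean [0.5464 0.2637 0.0702]
pad 2007 [ 5.256e+02 -1.000e-01] [346.9 199.2] 0.6 med [ 0.52  -0.003  0.004] mean [ 0.5209 -0.0018  0.004 ]
stand 629 [ 568.1 -229.5] [263.8 145.7] 5.5 med [ 0.571 -0.235  0.012] mean [ 0.5696 -0.2439  0.0119]
standall 2057 [ 568.  -229.3] [263.6 146.7] 5.8 med [ 0.569 -0.249  0.03 ] mean [ 0.5688 -0.2511  0.0432]
plate 236 [ 0.6387 -0.2452  0.071 ] n [-0.853 -0.095 -0.513] zr 0.03 0.104 (array([ 640.8, -245.5]), array([60.7, 48.6]), -84.2)
plate 800 [ 0.538  -0.2598  0.0703] n [-0.091  0.996 -0.   ] z
[... 406 characters left out ...]
9] -1.4 med [0.563 0.295 0.055] mean [0.5568 0.2917 0.0552]
base 468 [558.4 261.5] [277.9 196.5] 0.1 med [0.599 0.315 0.015] mean [0.5814 0.3053 0.0141]
allrack 2575 [558.4 261.5] [277.9 196.5] 0.1 med [0.568 0.294 0.056] mean [0.5639 0.2923 0.0667]
pad 1318 [ 5.243e+02 -1.000e-01] [348.1 199.2] -0.0 med [0.532 0.001 0.004] mean [ 5.274e-01 -3.000e-04  4.200e-03]
stand 379 [ 569.1 -225.2] [295.2 144.3] 1.2 med [ 0.588 -0.232  0.012] mean [ 0.5848 -0.234   0.012 ]
standall 1530 [ 569.1 -226.1] [294.4 149. ] 2.3 med [ 0.583 -0.243  0.041] mean [ 0.5805 -0.2444  0.0472]
plate 860 [ 0.5724 -0.252   0.0711] n [ 0.035 -0.81  -0.585] zr 0.03 0.108 (array([ 568.9, -257.1]), array([210.,  72.]), 7.3)
```

```bash
cat >> h.py <<'E'
def pose():
    o=ctrl.get_obs();q=o["eef_rot"];return np.array(o["eef_pos"]),R.from_quat([q[1],q[2],q[3],q[0]])
def tgtR(zdir,ydir):
    z=np.array(zdir,float);z/=np.linalg.norm(z);y=np.array(ydir,float);y-=z*(y@z);y/=np.linalg.norm(y)
    return R.from_matrix(np.stack([np.cross(y,z),y,z],1))
def delta(pos,Rt,p=None,Rc=None):
    if p is None:p,Rc=pose()
    d=(np.array(pos)-p)*1000
    r=(Rc.inv()*Rt).as_rotvec(degrees=True)
    print("rot",np.round(r,1),"| off now-frame",np.round(Rc.inv().apply(d),1),"| off tgt-frame",np.round(Rt.inv().apply(d),1))
E
python3 - <<'E'
from h import *
img=cv2.imread("pics/top0.png")[...,::-1].astype(int);P=np.load("top0.npy")
c=(img[...,0]>img[...,2]+40)
Q,m=box(P,(.36,.7),(-.1,.1),(.000,.009)); m&=c
print("pad",m.sum(),rect(P[m]),P[m].mean(0).round(4))
# rack stored plate & ribs
Q,m=box(P,(.4,.7),(.15,.36),(.07,.109));print("stored",len(Q),rect(Q),Q.mean(0).round(4),Q[:,2].max())
# stand base
m=box(P,(.4,.72),(-.33,-.15),(.008,.016))[1]&c; 
print("stand base",m.sum(),rect(P[m]))
# plates: in rotated frame, normals
t=np.radians(5.7);n=np.array([np.cos(t)*.866,np.sin(t)*.866,.5])
for nm in("top","scene"):
    P=np.load(nm+"0.npy")
    Q,m=box(P,(.4,.72),(-.33,-.15),(.035,.125)); s=Q@n
    h,e=np.histogram(s,bins=np.arange(s.min(),s.max(),.003)); print(nm,[(round(a,3),b) for a,b in zip(e,h) if b>25])
    if nm=="top":
      pk=[]
      hh=h.copy()
      for i in range(4):
        k=hh.argmax();pk.append(e[k]+.0015);hh[max(0,k-5):k+6]=0
      for k in sorted(pk):
        q=Q[abs(s-k)<.004]; 
        for _ in range(3):
            cc=q.mean(0);v=np.linalg.svd(q-cc)[2][2];v*=np.sign(v[0]);q=Q[(abs((Q-cc)@v)<.003)&(np.linalg.norm(Q-cc,axis=1)<.06)]
        # top edge
        print(len(q),"c",cc.round(4),"n",v.round(3),"rect",rect(q),"top z",q[:,2].max().round(4))
        top=q[q[:,2]>q[:,2].max()-.008];print("   topedge",top.mean(0).round(4),"ext y",q[:,1].min().round(4),q[:,1].max().round(4))
g=tgtR([0,0,-1],[-np.sin(np.radians(1.1)),np.cos(np.radians(1.1)),0])
print(g.as_matrix().round(2)); delta([.5502,.2768,.240],g)
E
```

```text
pad 1997 (array([515.1,  -3.8]), array([264.7, 102.9]), 0.6) [ 0.514  -0.0044  0.0037]
stored 94 (array([549.2, 278.5]), array([229.5,  63.3]), 1.3) [0.5552 0.2661 0.0994] 0.10897547111951322
stand base 627 (array([ 570.7, -255.9]), array([263.6,  93.3]), 5.9)
top [(np.float64(0.431), np.int64(40)), (np.float64(0.434), np.int64(159)), (np.float64(0.437), np.int64(55)), (np.float64(0.476), np.int64(104)), (np.float64(0.479), np.int64(109)), (np.float64(0.518), np.int64(47)), (np.float64(0.521), np.int64(149)), (np.float64(0.524), np.int64(26)), (np.float64(0.563), np.int64(126))]
229 c [ 0.4905 -0.2644  0.0705] n [0.86  0.091 0.502] rect (array([ 490.9, -264.3]), array([60.9, 42.8]), -82.3) top z 0.1038
   topedge [ 0.4733 -0.2645  0.0993] ext y -0.2956 -0.2331
217 c [ 0.5402 -0.2608  0.0712] n [0.863 0.094 0.497] rect (array([ 540.9, -260.5]), array([60.6, 42.2]), -83.0) top z 0.1055
   topedge [ 0.5234 -0.2628  0.1009] ext y -0.2911 -0.2295
204 c [ 0.59   -0.2549  0.0711] n [0.863 0.092 0.496] rect (array([ 590.9, -255.1]), array([60.6, 43.3]), -82.5) top z 0.105
   topedge [ 0.5736
[... 184 characters left out ...]
-0.2492  0.1006] ext y -0.2773 -0.2136
scene [(np.float64(0.433), np.int64(38)), (np.float64(0.436), np.int64(55)), (np.float64(0.439), np.int64(41)), (np.float64(0.475), np.int64(27)), (np.float64(0.478), np.int64(47)), (np.float64(0.481), np.int64(58)), (np.float64(0.484), np.int64(36)), (np.float64(0.52), np.int64(36)), (np.float64(0.523), np.int64(57)), (np.float64(0.526), np.int64(50)), (np.float64(0.562), np.int64(53)), (np.float64(0.565), np.int64(60)), (np.float64(0.568), np.int64(67)), (np.float64(0.571), np.int64(36))]
[[-1.   -0.02  0.  ]
 [-0.02  1.    0.  ]
 [-0.    0.   -1.  ]]
rot [  0.    0.  -19.7] | off now-frame [-433.5 -137.5  -29.4] | off tgt-frame [-362.  -275.3  -29.4]
```

Request:
apply_moves(moves=[{"jaw": 0.5,"offset": [0,0,-15],"rot": [0,0,-9.85]},{"jaw": 0.5,"offset": [0,0,-15],"rot": [0,0,-9.85]},{"jaw": 0.5,"offset": [-45,-34.4,0],"rot": [0,0,0]},{"jaw": 0.5,"offset": [-45,-34.4,0],"rot": [0,0,0]},{"jaw": 0.5,"offset": [-45,-34.4,0],"rot": [0,0,0]}])

```text
time_s: 2.02
eef_pos: [0.3211, 0.4437, 0.2408]
eef_rot: [0.0, -0.01, 1.0, 0.0]
wrist_force: [1.1, 0.7, -0.1]
opening: 0.5
grasp_force: 0.0
```

Request:
apply_moves(moves=[{"jaw": 0.5,"offset": [-45,-34.4,0],"rot": [0,0,0]},{"jaw": 0.5,"offset": [-45,-34.4,0],"rot": [0,0,0]},{"jaw": 0.5,"offset": [-45,-34.4,0],"rot": [0,0,0]},{"jaw": 0.5,"offset": [-45,-34.4,0],"rot": [0,0,0]},{"jaw": 0.5,"offset": [-45,-34.4,0],"rot": [0,0,0]}])

```text
time_s: 2.65
eef_pos: [0.5498, 0.276, 0.2407]
eef_rot: [0.0, -0.01, 1.0, 0.0]
wrist_force: [-0.1, 0.2, 0.1]
opening: 0.503
grasp_force: 0.0
```

```bash
python3 - <<'E'
from h import *
g=tgtR([0,0,-1],[-np.sin(np.radians(1.1)),np.cos(np.radians(1.1)),0])
print(ctrl.get_obs()["opening"],pose()[0]); delta([.5502,.2768,.125],g)
E
```

```text
0.5028835573515612 [0.54978626 0.27596127 0.24074555]
rot [0. 0. 0.] | off now-frame [ -0.4   0.8 115.7] | off tgt-frame [ -0.4   0.8 115.7]
```

Request:
apply_moves(moves=[{"jaw": 0.5,"offset": [0,0.8,30],"rot": [0,0,0]},{"jaw": 0.5,"offset": [0,0,30],"rot": [0,0,0]},{"jaw": 0.5,"offset": [0,0,25],"rot": [0,0,0]},{"jaw": 0.5,"offset": [0,0,20],"rot": [0,0,0]},{"jaw": 0.5,"offset": [0,0,10.5],"rot": [0,0,0]}])

```text
time_s: 3.28
eef_pos: [0.5479, 0.2779, 0.1239]
eef_rot: [-0.001, -0.01, 1.0, -0.0]
wrist_force: [0.1, -0.6, 0.3]
opening: 0.5
grasp_force: 0.0
```

Request:
apply_moves(moves=[{"jaw": 0,"offset": [0,0,0],"rot": [0,0,0]},{"jaw": 0,"offset": [0,0,0],"rot": [0,0,0]},{"jaw": 0,"offset": [0,0,0],"rot": [0,0,0]},{"jaw": 0,"offset": [0,0,0],"rot": [0,0,0]},{"jaw": 0,"offset": [0,0,0],"rot": [0,0,0]}])

```text
time_s: 3.9
eef_pos: [0.549, 0.2781, 0.1262]
eef_rot: [0.001, -0.01, 1.0, 0.0]
wrist_force: [-0.7, -1.4, 6.0]
opening: 0.115
grasp_force: 60.1
```

Request:
apply_moves(moves=[{"jaw": 0,"offset": [0,0,0],"rot": [0,0,0]},{"jaw": 0,"offset": [0,0,0],"rot": [0,0,0]},{"jaw": 0,"offset": [0,0,0],"rot": [0,0,0]},{"jaw": 0,"offset": [0,0,0],"rot": [0,0,0]},{"jaw": 0,"offset": [0,0,0],"rot": [0,0,0]}])

```text
time_s: 4.53
eef_pos: [0.549, 0.2781, 0.1262]
eef_rot: [0.001, -0.01, 1.0, 0.0]
wrist_force: [-1.1, -2.1, 5.6]
opening: 0.11
grasp_force: 60.1
```

Request:
apply_moves(moves=[{"jaw": 0,"offset": [0,0,-8],"rot": [0,0,0]},{"jaw": 0,"offset": [0,0,-10],"rot": [0,0,0]},{"jaw": 0,"offset": [0,0,-15],"rot": [0,0,0]},{"jaw": 0,"offset": [0,0,-18],"rot": [0,0,0]},{"jaw": 0,"offset": [0,0,-15],"rot": [0,0,0]}])

```text
time_s: 5.15
eef_pos: [0.5488, 0.2782, 0.193]
eef_rot: [0.001, -0.01, 1.0, 0.0]
wrist_force: [-1.1, 0.3, -5.6]
opening: 0.115
grasp_force: 58.8
```

Request:
apply_moves(moves=[{"jaw": 0,"offset": [0,0,-15],"rot": [0,0,0]},{"jaw": 0,"offset": [0,0,-10],"rot": [0,0,0]},{"jaw": 0,"offset": [0,0,0],"rot": [0,0,0]},{"jaw": 0,"offset": [0,0,0],"rot": [0,0,0]},{"jaw": 0,"offset": [0,0,0],"rot": [0,0,0]}])

```text
time_s: 5.78
eef_pos: [0.5479, 0.2779, 0.2151]
eef_rot: [-0.001, -0.01, 1.0, -0.0]
wrist_force: [0.4, -0.3, -4.7]
opening: 0.116
grasp_force: 58.8
```

```bash
python3 - <<'E'
from h import *
g=tgtR([0,0,-1],[-np.sin(np.radians(.6)),np.cos(np.radians(.6)),0])
o=ctrl.get_obs();print(o["opening"],o["grasp_force"],pose()[0]); delta([.515,-.004,.03],g)
img,P=cloud("top");np.save("top1.npy",P)
Q,m=box(P,(.4,.7),(.22,.34),(.17,.21));print(len(Q),rect(Q),np.median(Q,0))
c=Q.mean(0);v=np.linalg.svd(Q-c)[2];print(v[0],v[2],c)
E
```

```text
0.11641431869796989 58.77024829387665 [0.54785659 0.27786387 0.21512971]
rot [-0.  -0.1  0.5] | off now-frame [  38.2 -281.1  185.3] | off tgt-frame [  35.8 -281.5  185.1]
631 (array([548.1, 276. ]), array([233.1,  36.2]), 2.1) [0.58250896 0.27315536 0.20618065]
[-0.99838806 -0.05639845  0.00636428] [-6.32926570e-03 -7.99435243e-04 -9.99979650e-01] [0.56110156 0.2743127  0.206096  ]
```

Request:
apply_moves(moves=[{"jaw": 0,"offset": [3,-25,0],"rot": [0,0,0.5]},{"jaw": 0,"offset": [6,-45,0],"rot": [0,0,0]},{"jaw": 0,"offset": [6,-45,0],"rot": [0,0,0]},{"jaw": 0,"offset": [6,-45,0],"rot": [0,0,0]},{"jaw": 0,"offset": [6,-45,10],"rot": [0,0,0]}])

```text
time_s: 6.45
eef_pos: [0.5242, 0.0713, 0.2067]
eef_rot: [0.001, -0.006, 1.0, -0.0]
wrist_force: [1.7, -0.2, -5.6]
opening: 0.115
grasp_force: 58.9
```

Request:
apply_moves(moves=[{"jaw": 0,"offset": [6,-45,20],"rot": [0,0,0]},{"jaw": 0,"offset": [3,-31,35],"rot": [0,0,0]},{"jaw": 0,"offset": [0,0,40],"rot": [0,0,0]},{"jaw": 0,"offset": [0,0,30],"rot": [0,0,0]},{"jaw": 0,"offset": [0,0,20],"rot": [0,0,0]}])

```text
time_s: 7.08
eef_pos: [0.5147, -0.0034, 0.0593]
eef_rot: [-0.001, -0.005, 1.0, 0.0]
wrist_force: [0.5, -0.2, -6.5]
opening: 0.113
grasp_force: 59.0
```

Request:
apply_moves(moves=[{"jaw": 0,"offset": [0,0,15],"rot": [0,0,0]},{"jaw": 0,"offset": [0,0,10],"rot": [0,0,0]},{"jaw": 0,"offset": [0,0,5],"rot": [0,0,0]},{"jaw": 0,"offset": [0,0,0],"rot": [0,0,0]},{"jaw": 0,"offset": [0,0,0],"rot": [0,0,0]}])

```text
time_s: 7.7
eef_pos: [0.5164, -0.0035, 0.0318]
eef_rot: [0.001, -0.006, 1.0, -0.0]
wrist_force: [-0.1, 0.6, -5.2]
opening: 0.112
grasp_force: 59.0
```

```bash
python3 - <<'E'
from h import *
g=tgtR([0,0,-1],[-np.sin(np.radians(.6)),np.cos(np.radians(.6)),0])
o=ctrl.get_obs();print(o["wrist_force"],o["grasp_force"],pose()[0]); delta([.515,-.003,.022],g)
E
```

```text
[-0.0919995   0.58099408 -5.1591072 ] 58.99942874908447 [ 0.51637808 -0.00351184  0.03176339]
rot [-0.   0.1  0.1] | off now-frame [1.4 0.5 9.8] | off tgt-frame [1.4 0.5 9.8]
```

Request:
apply_moves(moves=[{"jaw": 0,"offset": [0,0,4],"rot": [0,0,0]},{"jaw": 0,"offset": [0,0,3],"rot": [0,0,0]},{"jaw": 0,"offset": [0,0,2.5],"rot": [0,0,0]},{"jaw": 0,"offset": [0,0,0],"rot": [0,0,0]},{"jaw": 0,"offset": [0,0,0],"rot": [0,0,0]}])

```text
time_s: 8.32
eef_pos: [0.5158, -0.0034, 0.0216]
eef_rot: [0.0, -0.006, 1.0, -0.0]
wrist_force: [-0.1, 0.1, -5.7]
opening: 0.11
grasp_force: 59.0
```

Request:
apply_moves(moves=[{"jaw": 0,"offset": [0,0,1],"rot": [0,0,0]},{"jaw": 0,"offset": [0,0,0.5],"rot": [0,0,0]},{"jaw": 0,"offset": [0,0,0],"rot": [0,0,0]},{"jaw": 0,"offset": [0,0,0],"rot": [0,0,0]},{"jaw": 0,"offset": [0,0,0],"rot": [0,0,0]}])

```text
time_s: 8.95
eef_pos: [0.5158, -0.0035, 0.0202]
eef_rot: [0.0, -0.006, 1.0, -0.0]
wrist_force: [-1.9, -1.3, -2.0]
opening: 0.112
grasp_force: 59.4
```

Request:
apply_moves(moves=[{"jaw": 0.1,"offset": [0,0,0],"rot": [0,0,0]},{"jaw": 0.2,"offset": [0,0,0],"rot": [0,0,0]},{"jaw": 0.4,"offset": [0,0,0],"rot": [0,0,0]},{"jaw": 0.5,"offset": [0,0,0],"rot": [0,0,0]},{"jaw": 0.5,"offset": [0,0,0],"rot": [0,0,0]}])

```text
time_s: 9.57
eef_pos: [0.5159, -0.0034, 0.0202]
eef_rot: [0.0, -0.006, 1.0, -0.0]
wrist_force: [0.1, 1.0, 0.8]
opening: 0.505
grasp_force: 0.0
```

Request:
apply_moves(moves=[{"jaw": 0.5,"offset": [0,0,-10],"rot": [0,0,0]},{"jaw": 0.5,"offset": [0,0,-20],"rot": [0,0,0]},{"jaw": 0.6,"offset": [0,0,-40],"rot": [0,0,0]},{"jaw": 0.8,"offset": [0,0,-50],"rot": [0,0,0]},{"jaw": 1,"offset": [0,0,-50],"rot": [0,0,0]}])

```text
time_s: 10.2
eef_pos: [0.5156, -0.0034, 0.1923]
eef_rot: [0.0, -0.006, 1.0, -0.0]
wrist_force: [0.4, -0.2, 0.9]
opening: 0.984
grasp_force: 0.0
```

```bash
cat >> h.py <<'E'
t=np.radians(6.0);ex=np.array([np.cos(t),np.sin(t),0]);ey=np.array([-np.sin(t),np.cos(t),0]);ez=np.array([0,0,1.])
SC=np.array([.5707,-.2559,0])
u=-.5*ex+.866*ez; nn=.866*ex+.5*ez
GP=tgtR(-u,ey)
def pc(i): return SC+ex*(-.0792+.05*i)+ez*.061
E
python3 - <<'E'
from h import *
print(pose()[0])
for i in range(4): print(pc(i).round(4),"tcp grasp",(pc(i)+u*.008).round(4))
delta(pc(0)+u*.088,GP)
img,P=cloud("top");np.save("top2.npy",P)
Q,m=box(P,(.35,.7),(-.1,.1),(.008,.014));print("bar",rect(Q),Q.mean(0))
for nm,x,y,z in [("prongs",(.4,.7),(.22,.34),(.127,.136)),("ribs",(.4,.7),(.2,.36),(.051,.059)),("stored",(.5,.6),(.22,.34),(.095,.109)),("cheek",(.4,.7),(.22,.34),(.1,.115)),("floor",(.45,.65),(.24,.31),(.013,.017))]:
    Q,m=box(P,x,y,z);print(nm,len(Q),rect(Q),Q.mean(0).round(4))
E
```

```text
[ 0.51556134 -0.00335307  0.19231892]
[ 0.4919 -0.2642  0.061 ] tcp grasp [ 0.488  -0.2646  0.0679]
[ 0.5417 -0.259   0.061 ] tcp grasp [ 0.5377 -0.2594  0.0679]
[ 0.5914 -0.2537  0.061 ] tcp grasp [ 0.5874 -0.2541  0.0679]
[ 0.6411 -0.2485  0.061 ] tcp grasp [ 0.6371 -0.2489  0.0679]
rot [ -1.4 -30.   -5.2] | off now-frame [  70.4 -264.6   55.1] | off tgt-frame [ 109.6 -256.9    0.3]
bar (array([527.1,  -3.9]), array([343.7, 172.9]), -0.1) [ 0.50694456 -0.00825881  0.01079341]
prongs 40 (array([548.5, 275.8]), array([229.7,  35.1]), 1.1) [0.5437 0.2758 0.1313]
ribs 587 (array([547.3, 276.2]), array([221.4,  73.7]), 0.9) [0.5501 0.2763 0.0546]
stored 59 (array([549.4, 280.3]), array([59.2,  6.8]), -89.1) [0.5494 0.2788 0.1042]
cheek 186 (array([549.6, 278.5]), array([228.6,  62.6]), 1.5) [0.5518 0.2757 0.107 ]
floor 261 (array([550.5, 275.3]), array([197.4,  68.4]), 0.9) [0.5469 0.2741 0.015 ]
```

Request:
apply_moves(moves=[{"jaw": 1,"offset": [0,0,0],"rot": [-0.5,-10,-1.7]},{"jaw": 1,"offset": [0,0,0],"rot": [-0.5,-10,-1.7]},{"jaw": 1,"offset": [0,0,0],"rot": [-0.4,-10,-1.8]},{"jaw": 1,"offset": [18,-43,0],"rot": [0,0,0]},{"jaw": 1,"offset": [18,-43,0],"rot": [0,0,0]}])

```text
time_s: 10.88
eef_pos: [0.4932, -0.0927, 0.1728]
eef_rot: [0.26, -0.051, 0.964, 0.013]
wrist_force: [0.7, -0.0, 0.4]
opening: 1.006
grasp_force: 0.0
```

Request:
apply_moves(moves=[{"jaw": 1,"offset": [18,-43,0],"rot": [0,0,0]},{"jaw": 1,"offset": [18,-43,0],"rot": [0,0,0]},{"jaw": 1,"offset": [18,-43,0],"rot": [0,0,0]},{"jaw": 1,"offset": [19,-42,0],"rot": [0,0,0]},{"jaw": 1,"offset": [0,0,0],"rot": [0,0,0]}])

```text
time_s: 11.5
eef_pos: [0.4478, -0.272, 0.1357]
eef_rot: [0.259, -0.048, 0.965, 0.013]
wrist_force: [-0.7, 0.5, 0.9]
opening: 0.996
grasp_force: 0.0
```

```bash
python3 - <<'E'
from h import *
print(pose()[0])
delta(pc(0)+u*.008,GP)
E
```

```text
[ 0.44776315 -0.27195496  0.13569009]
rot [-0.2  0.  -0.2] | off now-frame [-1.4  3.4 79. ] | off tgt-frame [-1.4  3.1 79.1]
```

Request:
apply_moves(moves=[{"jaw": 1,"offset": [-1.4,3.2,20],"rot": [-0.2,0,-0.2]},{"jaw": 1,"offset": [0,0,20],"rot": [0,0,0]},{"jaw": 1,"offset": [0,0,20],"rot": [0,0,0]},{"jaw": 1,"offset": [0,0,19],"rot": [0,0,0]},{"jaw": 1,"offset": [0,0,0],"rot": [0,0,0]}])

```text
time_s: 12.12
eef_pos: [0.4916, -0.2577, 0.0704]
eef_rot: [0.254, -0.051, 0.966, 0.016]
wrist_force: [1.2, -0.2, 0.3]
opening: 1.002
grasp_force: 0.0
```

```bash
python3 - <<'E'
from h import *
o=ctrl.get_obs();print(o["wrist_force"])
delta(pc(0)+u*.008,GP)
img,_=ctrl.camera("scene"); cv2.imwrite("pics/c.png",cv2.resize(img[100:220,200:360,::-1],None,fx=4,fy=4,interpolation=cv2.INTER_CUBIC))
E
```

```text
[ 1.15247172 -0.15562097  0.34371356]
rot [ 0.3 -0.5 -0. ] | off now-frame [ 4.9 -6.5 -0. ] | off tgt-frame [ 4.9 -6.5 -0. ]
```

View pics/c.png

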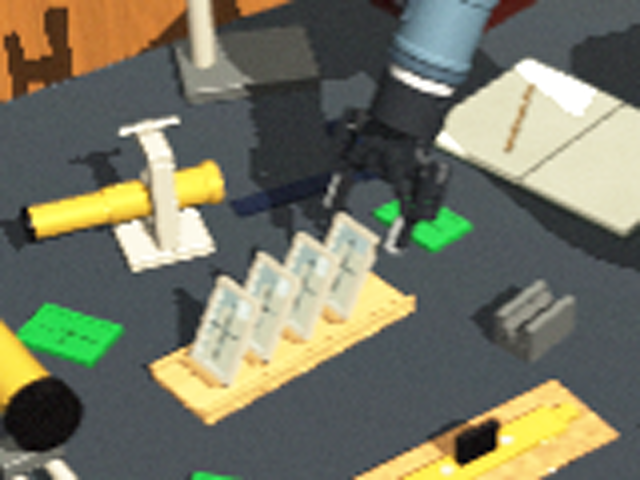

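Request:
apply_moves(moves=[{"jaw": 1,"offset": [0,0,0],"rot": [0,0,0]},{"jaw": 1,"offset": [0,0,0],"rot": [0,0,0]},{"jaw": 1,"offset": [0,0,0],"rot": [0,0,0]},{"jaw": 1,"offset": [0,0,0],"rot": [0,0,0]},{"jaw": 1,"offset": [0,0,0],"rot": [0,0,0]}])

```text
time_s: 12.8
eef_pos: [0.4913, -0.2598, 0.071]
eef_rot: [0.255, -0.05, 0.966, 0.014]
wrist_force: [-0.9, -0.4, -0.2]
opening: 0.999
grasp_force: 0.0
```

```bash
python3 - <<'E'
from h import *
o=ctrl.get_obs();print(o["wrist_force"],pose()[0])
delta(pc(0)+u*.008,GP)
E
```

```text
[-0.89327548 -0.38258724 -0.18664581] [ 0.49133852 -0.25984721  0.07095233]
rot [ 0.1 -0.4 -0.1] | off now-frame [ 4.8 -4.4  0.7] | off tgt-frame [ 4.9 -4.4  0.7]
```

Request:
apply_moves(moves=[{"jaw": 1,"offset": [4.8,-4.4,0.5],"rot": [0,-0.4,0]},{"jaw": 1,"offset": [0,0,0],"rot": [0,0,0]},{"jaw": 1,"offset": [0,0,0],"rot": [0,0,0]},{"jaw": 1,"offset": [0,0,0],"rot": [0,0,0]},{"jaw": 1,"offset": [0,0,0],"rot": [0,0,0]}])

```text
time_s: 13.42
eef_pos: [0.4905, -0.2631, 0.071]
eef_rot: [0.255, -0.048, 0.966, 0.015]
wrist_force: [-0.1, -0.2, -0.5]
opening: 1.002
grasp_force: 0.0
```

```bash
python3 - <<'E'
from h import *
o=ctrl.get_obs();print(o["wrist_force"],pose()[0])
delta(pc(0)+u*.008,GP)
E
```

```text
[-0.11672479 -0.19213322 -0.54161964] [ 0.49053099 -0.26314115  0.07099804]
rot [ 0.1 -0.4 -0.3] | off now-frame [ 3.9 -1.2  1.3] | off tgt-frame [ 3.9 -1.2  1.3]
```

Request:
apply_moves(moves=[{"jaw": 1,"offset": [1,-0.3,0.4],"rot": [0,-0.4,0]},{"jaw": 1,"offset": [1,-0.3,0.3],"rot": [0,0,0]},{"jaw": 1,"offset": [1,-0.3,0.3],"rot": [0,0,0]},{"jaw": 1,"offset": [1,-0.3,0.3],"rot": [0,0,0]},{"jaw": 1,"offset": [0,0,0],"rot": [0,0,0]}])

```text
time_s: 14.05
eef_pos: [0.49, -0.2636, 0.0704]
eef_rot: [0.255, -0.046, 0.966, 0.015]
wrist_force: [1.2, -0.5, -0.3]
opening: 1.001
grasp_force: 0.0
```

```bash
python3 - <<'E'
from h import *
o=ctrl.get_obs();print(o["wrist_force"],pose()[0],o["q"].round(3),o["dq"].round(3))
delta(pc(0)+u*.008,GP)
img,P=cloud("top"); np.save("top3.npy",P)
cv2.imwrite("pics/d.png",cv2.resize(img[150:270,340:500,::-1],None,fx=4,fy=4,interpolation=cv2.INTER_CUBIC))
E
```

```text
[ 1.16703848 -0.46424129 -0.25089473] [ 0.49003835 -0.26356318  0.07042162] [-0.994  0.13   2.098  0.674  0.783 -3.118] [ 0.    -0.001 -0.002  0.001 -0.001  0.002]
rot [ 0.  -0.4 -0.5] | off now-frame [ 3.1 -0.8  1.1] | off tgt-frame [ 3.1 -0.8  1.1]
```

View pics/d.png

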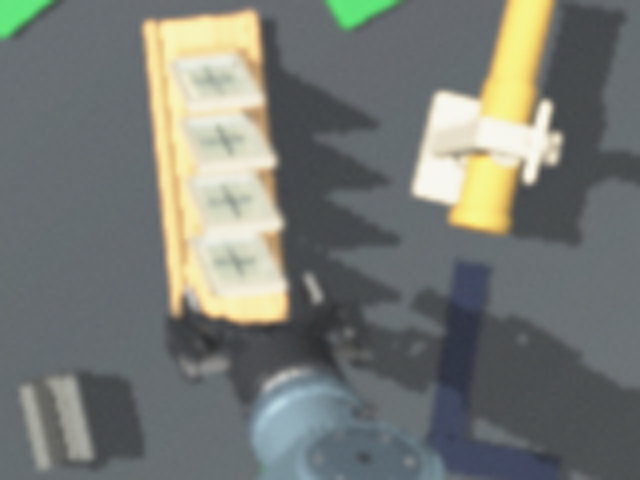

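The wrist is at its joint-6 limit here, so I'll back off and make the half turn to get the equivalent grasp.

Request:
apply_moves(moves=[{"jaw": 1,"offset": [0,0,-40],"rot": [0,0,0]},{"jaw": 1,"offset": [0,0,-40],"rot": [0,0,0]},{"jaw": 1,"offset": [0,0,0],"rot": [0,0,10.6]},{"jaw": 1,"offset": [0,0,0],"rot": [0,0,10.6]},{"jaw": 1,"offset": [0,0,0],"rot": [0,0,10.6]}])

```text
time_s: 14.72
eef_pos: [0.4507, -0.2678, 0.1402]
eef_rot: [0.241, 0.223, 0.941, 0.084]
wrist_force: [0.1, -0.3, 0.5]
opening: 0.998
grasp_force: 0.0
```

Request:
apply_moves(moves=[{"jaw": 1,"offset": [0,0,0],"rot": [0,0,10.6]},{"jaw": 1,"offset": [0,0,0],"rot": [0,0,10.6]},{"jaw": 1,"offset": [0,0,0],"rot": [0,0,10.6]},{"jaw": 1,"offset": [0,0,0],"rot": [0,0,10.6]},{"jaw": 1,"offset": [0,0,0],"rot": [0,0,10.6]}])

```text
time_s: 15.35
eef_pos: [0.4507, -0.2676, 0.14]
eef_rot: [0.178, 0.619, 0.743, 0.183]
wrist_force: [-0.4, -0.5, -0.3]
opening: 1.0
grasp_force: 0.0
```

Request:
apply_moves(moves=[{"jaw": 1,"offset": [0,0,0],"rot": [0,0,10.6]},{"jaw": 1,"offset": [0,0,0],"rot": [0,0,10.6]},{"jaw": 1,"offset": [0,0,0],"rot": [0,0,10.6]},{"jaw": 1,"offset": [0,0,0],"rot": [0,0,10.6]},{"jaw": 1,"offset": [0,0,0],"rot": [0,0,10.6]}])

```text
time_s: 15.98
eef_pos: [0.4507, -0.2676, 0.14]
eef_rot: [0.078, 0.885, 0.388, 0.243]
wrist_force: [0.3, 0.6, 1.1]
opening: 1.002
grasp_force: 0.0
```

Request:
apply_moves(moves=[{"jaw": 1,"offset": [0,0,0],"rot": [0,0,10.6]},{"jaw": 1,"offset": [0,0,0],"rot": [0,0,10.6]},{"jaw": 1,"offset": [0,0,0],"rot": [0,0,10.6]},{"jaw": 1,"offset": [0,0,0],"rot": [0,0,10.6]},{"jaw": 1,"offset": [0,0,0],"rot": [0,0,0]}])

```text
time_s: 16.6
eef_pos: [0.4508, -0.2677, 0.14]
eef_rot: [-0.015, 0.966, 0.046, 0.255]
wrist_force: [-0.5, -0.3, 0.1]
opening: 1.0
grasp_force: 0.0
```

```bash
echo 'GP=tgtR(-u,-ey)' >> h.py; python3 - <<'E'
from h import *
o=ctrl.get_obs();print(pose()[0],o["q"].round(3))
delta(pc(0)+u*.008,GP)
E
```

```text
[ 0.45076928 -0.26767164  0.14004599] [-1.085 -0.07   2.125  0.591  0.967  0.079]
rot [ 0.   0.4 -0.6] | off now-frame [-3.2  0.9 81.1] | off tgt-frame [-3.8  0.8 81.1]
```

Request:
apply_moves(moves=[{"jaw": 1,"offset": [-3.8,0.8,20],"rot": [0,0.4,-0.6]},{"jaw": 1,"offset": [0,0,20],"rot": [0,0,0]},{"jaw": 1,"offset": [0,0,20],"rot": [0,0,0]},{"jaw": 1,"offset": [0,0,21],"rot": [0,0,0]},{"jaw": 1,"offset": [0,0,0],"rot": [0,0,0]}])

```text
time_s: 17.23
eef_pos: [0.4874, -0.2633, 0.0666]
eef_rot: [-0.015, 0.965, 0.051, 0.258]
wrist_force: [-0.3, -0.3, -0.1]
opening: 0.999
grasp_force: 0.0
```

```bash
python3 - <<'E'
from h import *
o=ctrl.get_obs();print(o["wrist_force"],pose()[0],o["q"].round(3))
delta(pc(0)+u*.008,GP)
img,P=cloud("top"); np.save("top3.npy",P)
cv2.imwrite("pics/e.png",cv2.resize(img[150:270,340:500,::-1],None,fx=4,fy=4,interpolation=cv2.INTER_CUBIC))
E
```

```text
[-0.31357777 -0.27716684 -0.08476742] [ 0.48736373 -0.26334585  0.06660411] [-1.004  0.135  2.106  0.69   0.78  -0.011]
rot [-0.2  0.1  0.1] | off now-frame [ 1.1  1.3 -0.9] | off tgt-frame [ 1.1  1.3 -0.9]
```

View pics/e.png

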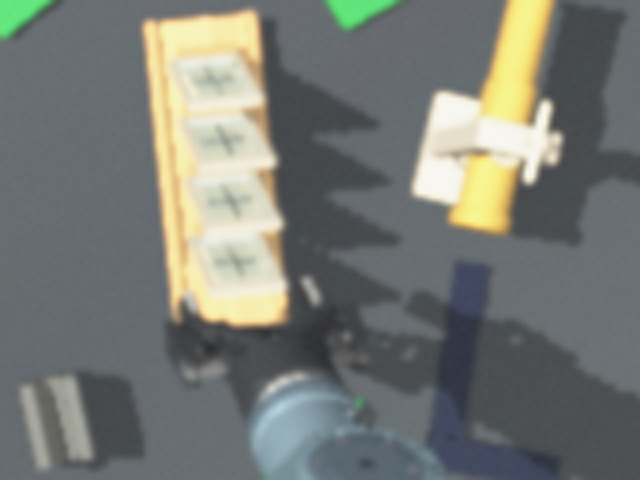

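Request:
apply_moves(moves=[{"jaw": 1,"offset": [1,1,4],"rot": [0,0,0]},{"jaw": 1,"offset": [0,0,0],"rot": [0,0,0]},{"jaw": 0.6,"offset": [0,0,0],"rot": [0,0,0]},{"jaw": 0.3,"offset": [0,0,0],"rot": [0,0,0]},{"jaw": 0,"offset": [0,0,0],"rot": [0,0,0]}])

```text
time_s: 17.9
eef_pos: [0.4908, -0.2655, 0.066]
eef_rot: [-0.014, 0.965, 0.05, 0.259]
wrist_force: [-7.1, 2.3, 10.6]
opening: 0.681
grasp_force: 61.2
```

Request:
apply_moves(moves=[{"jaw": 0,"offset": [0,0,0],"rot": [0,0,0]},{"jaw": 0,"offset": [0,0,0],"rot": [0,0,0]},{"jaw": 0,"offset": [0,0,0],"rot": [0,0,0]},{"jaw": 0,"offset": [0,0,0],"rot": [0,0,0]},{"jaw": 0,"offset": [0,0,0],"rot": [0,0,0]}])

```text
time_s: 18.52
eef_pos: [0.4908, -0.2655, 0.066]
eef_rot: [-0.013, 0.965, 0.05, 0.259]
wrist_force: [-6.8, 2.9, 10.4]
opening: 0.675
grasp_force: 61.2
```

```bash
python3 - <<'E'
from h import *
o=ctrl.get_obs();print(o["wrist_force"],pose()[0],o["q"].round(3))
delta(pc(0)+u*.004,GP)
E
```

```text
[-6.78236183  2.85342484 10.41601102] [ 0.49082091 -0.26552056  0.06599299] [-1.     0.143  2.099  0.694  0.774 -0.01 ]
rot [ 0. -0. -0.] | off now-frame [-1.4 -1.2  0.9] | off tgt-frame [-1.4 -1.2  0.9]
```

Request:
apply_moves(moves=[{"jaw": 0,"offset": [4,0,-7],"rot": [0,0,0]},{"jaw": 0,"offset": [10,0,-17.3],"rot": [0,0,0]},{"jaw": 0,"offset": [15,0,-26],"rot": [0,0,0]},{"jaw": 0,"offset": [20,0,-34.6],"rot": [0,0,0]},{"jaw": 0,"offset": [20,0,-34.6],"rot": [0,0,0]}])

```text
time_s: 19.15
eef_pos: [0.4903, -0.265, 0.2041]
eef_rot: [-0.014, 0.965, 0.05, 0.258]
wrist_force: [-0.2, -1.0, -1.3]
opening: 0.677
grasp_force: 64.4
```

```bash
cat >> h.py <<'E'
a=np.radians(1.0);rx=np.array([np.cos(a),np.sin(a),0]);ry=np.array([-np.sin(a),np.cos(a),0])
RC=np.array([.549,.277,0]);GR=tgtR([0,0,-1],-ry)
E
python3 - <<'E'
from h import *
o=ctrl.get_obs();print(o["wrist_force"],o["grasp_force"],o["opening"],pose()[0],o["q"].round(3))
delta(RC+.06*rx+ez*.21,GR)
E
```

```text
[-0.19558711 -0.97311126 -1.27645166] 64.38742518424988 0.6765599012208742 [ 0.49026646 -0.26504734  0.20409797] [-1.    -0.104  2.012  0.54   1.049  0.238]
rot [ -1.3 -29.9   4.8] | off now-frame [ 153.4 -528.    82.2] | off tgt-frame [ 128.2 -540.9   -5.9]
```

Request:
apply_moves(moves=[{"jaw": 0,"offset": [0,0,-3],"rot": [-0.4,-10,1.6]},{"jaw": 0,"offset": [0,0,-3],"rot": [-0.4,-10,1.6]},{"jaw": 0,"offset": [0,0,0],"rot": [-0.4,-10,1.6]},{"jaw": 0,"offset": [10.7,-45,0],"rot": [0,0,0]},{"jaw": 0,"offset": [10.7,-45,0],"rot": [0,0,0]}])

```text
time_s: 19.77
eef_pos: [0.5083, -0.174, 0.2079]
eef_rot: [-0.001, 1.0, 0.009, -0.001]
wrist_force: [0.4, -0.5, -1.2]
opening: 0.678
grasp_force: 64.5
```

Request:
apply_moves(moves=[{"jaw": 0,"offset": [10.7,-45,0],"rot": [0,0,0]},{"jaw": 0,"offset": [10.7,-45,0],"rot": [0,0,0]},{"jaw": 0,"offset": [10.7,-45,0],"rot": [0,0,0]},{"jaw": 0,"offset": [10.7,-45,0],"rot": [0,0,0]},{"jaw": 0,"offset": [10.7,-45,0],"rot": [0,0,0]}])

```text
time_s: 20.4
eef_pos: [0.5574, 0.0522, 0.2092]
eef_rot: [-0.001, 1.0, 0.009, -0.0]
wrist_force: [0.4, 0.4, -1.7]
opening: 0.676
grasp_force: 64.5
```

Request:
apply_moves(moves=[{"jaw": 0,"offset": [10.7,-45,0],"rot": [0,0,0]},{"jaw": 0,"offset": [10.7,-45,0],"rot": [0,0,0]},{"jaw": 0,"offset": [10.7,-45,0],"rot": [0,0,0]},{"jaw": 0,"offset": [10.7,-45,0],"rot": [0,0,0]},{"jaw": 0,"offset": [0,0,0],"rot": [0,0,0]}])

```text
time_s: 21.02
eef_pos: [0.5966, 0.2344, 0.2091]
eef_rot: [-0.001, 1.0, 0.011, -0.0]
wrist_force: [-0.1, 0.2, -1.0]
opening: 0.677
grasp_force: 64.6
```

```bash
python3 - <<'E'
from h import *
img,P=cloud("scene");np.save("s4.npy",P)
cv2.imwrite("pics/f.png",cv2.resize(img[180:330,280:440,::-1],None,fx=4,fy=4,interpolation=cv2.INTER_CUBIC))
_,P=cloud("top");np.save("top4.npy",P)
o=ctrl.get_obs();print(o["wrist_force"],o["grasp_force"],o["opening"],pose()[0],o["q"].round(3))
delta(RC+.06*rx+ez*.21,GR)
E
```

```text
[ 0.04938159  0.4845926  -0.97297314] 64.57474708557129 0.6759702440012649 [0.59656988 0.23146689 0.20904873] [0.184 0.325 1.434 0.002 1.384 1.736]
rot [-0.1  0.1  0.1] | off now-frame [ 13.3 -46.3  -0.9] | off tgt-frame [ 13.2 -46.4  -1. ]
```

View pics/f.png

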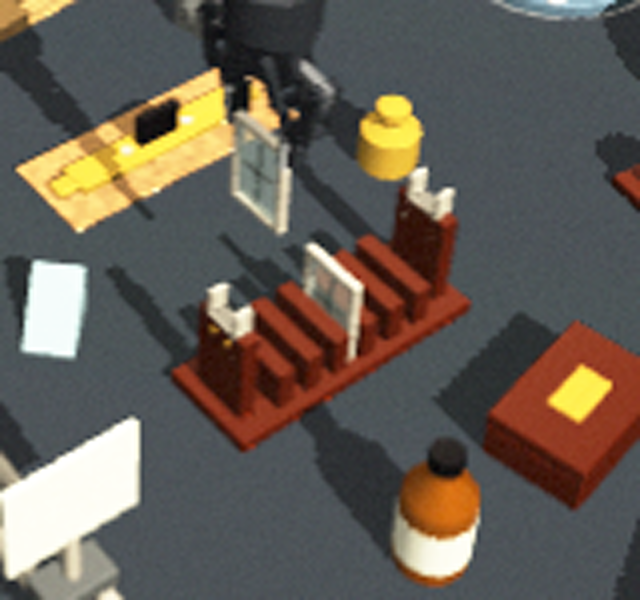

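```bash
python3 - <<'E'
from h import *
P=np.load("top2.npy").reshape(-1,3);P=P[~np.isnan(P[:,0])]
for nm in ("top2","s4"):
    P=np.load(nm+".npy").reshape(-1,3);P=P[~np.isnan(P[:,0])]
    X=(P-RC)@rx*1000;Y=(P-RC)@ry*1000
    m=(abs(P[:,2]-.055)<.003)&(abs(Y)<34)&(abs(X)<95)
    h,e=np.histogram(X[m],bins=np.arange(-95,96,2));print(nm,"ribs",list(zip((e[:-1]+1).astype(int),h)))
    for s in(-1,1):
        m=(P[:,2]>.127)&(P[:,2]<.137)&(abs(X-s*108)<14)&(abs(Y)<22);print(" prong",s,m.sum(),X[m].mean(),Y[m].mean(),np.percentile(X[m],[3,97]),np.percentile(Y[m],[3,97]))
    m=(P[:,2]>.08)&(P[:,2]<.11)&(abs(X)<15)&(abs(Y)<36);print(" stored",m.sum(),np.percentile(X[m],[3,50,97]),np.percentile(Y[m],[3,97]),P[m,2].max())
P=np.load("s4.npy");p=pose()[0]
Q,m=box(P,(p[0]-.03,p[0]+.03),(p[1]-.032,p[1]+.032),(.16,.26))
Q=Q[abs(Q[:,0]-np.median(Q[:,0]))<.02]
c=np.median(Q,0);q=Q
for _ in range(4):
    c=q.mean(0);v=np.linalg.svd(q-c)[2][2];v*=np.sign(v[0]);q=Q[abs((Q-c)@v)<.003]
print("plate n",v.round(3),len(q),"face x at tcp rel",(-(np.array([0,p[1],.2])-c)@v/v[0]+0-p[0]), "y",np.percentile(q[:,1],[2,98])-p[1],"z",np.percentile(q[:,2],[2,98])-p[2])
E
```

```text
top2 ribs [(np.int64(-94), np.int64(0)), (np.int64(-92), np.int64(0)), (np.int64(-90), np.int64(0)), (np.int64(-88), np.int64(0)), (np.int64(-86), np.int64(0)), (np.int64(-84), np.int64(0)), (np.int64(-82), np.int64(13)), (np.int64(-80), np.int64(16)), (np.int64(-78), np.int64(0)), (np.int64(-76), np.int64(17)), (np.int64(-74), np.int64(4)), (np.int64(-72), np.int64(8)), (np.int64(-70), np.int64(16)), (np.int64(-68), np.int64(0)), (np.int64(-66), np.int64(0)), (np.int64(-64), np.int64(0)), (np.int64(-62), np.int64(0)), (np.int64(-60), np.int64(0)), (np.int64(-58), np.int64(0)), (np.int64(-56), np.int64(0)), (np.int64(-54), np.int64(5)), (np.int64(-52), np.int64(2)), (np.int64(-50), np.int64(14)), (np.int64(-48), np.int64(0)), (np.int64(-46), np.int64(17)), (np.int64(-44), np.int64(15)), (np.int64(-42), np.int64(0)), (np.int64(-40), np.int64(17)), (np.int64(-38), np.int64(0)), (np.int64(-36), np.int64(1)), (np.int64(-34), np.int64(0)), (np.int64(-32), np.int64(0)), (np.int64(-30), np.int64(0)), (np.int64(-28), np.int64(0)), (np.int64(-26), np.int64(0)), (np.int64(-24), np.int64(0)), (
[... 4585 characters left out ...]
), (np.int64(78), np.int64(4)), (np.int64(80), np.int64(1)), (np.int64(82), np.int64(2)), (np.int64(84), np.int64(1)), (np.int64(86), np.int64(1)), (np.int64(88), np.int64(0)), (np.int64(90), np.int64(0)), (np.int64(92), np.int64(0)), (np.int64(94), np.int64(0))]
 prong -1 18 -105.9706218595243 4.934861892025716 [-114.57845862  -98.29871382] [-17.69665675  19.36122459]
 prong 1 19 108.73470197813613 0.557986907006624 [101.14036245 117.3702074 ] [-17.06650833  19.44321244]
 stored 99 [-2.27511664  2.74143535  6.32483985] [-23.01089244  34.77507034] 0.10916921132319968
plate n [1.    0.014 0.002] 240 face x at tcp rel 0.002156785073594625 y [-0.02723785  0.02908258] z [-0.04730195  0.04224578]
```

Request:
apply_moves(moves=[{"jaw": 0,"offset": [8,-25,0],"rot": [0,0,0]},{"jaw": 0,"offset": [6.9,-21.3,0],"rot": [0,0,0]},{"jaw": 0,"offset": [0,0,30],"rot": [0,0,0]},{"jaw": 0,"offset": [0,0,40],"rot": [0,0,0]},{"jaw": 0,"offset": [0,0,24],"rot": [0,0,0]}])

```text
time_s: 21.75
eef_pos: [0.6099, 0.2761, 0.1132]
eef_rot: [-0.001, 1.0, 0.008, -0.002]
wrist_force: [-0.3, -0.7, -0.9]
opening: 0.674
grasp_force: 64.6
```

Request:
apply_moves(moves=[{"jaw": 0,"offset": [0,0,0],"rot": [0,0,0]},{"jaw": 0,"offset": [0,0,0],"rot": [0,0,0]},{"jaw": 0,"offset": [0,0,0],"rot": [0,0,0]},{"jaw": 0,"offset": [0,0,0],"rot": [0,0,0]},{"jaw": 0,"offset": [0,0,0],"rot": [0,0,0]}])

```text
time_s: 22.38
eef_pos: [0.6113, 0.2783, 0.1162]
eef_rot: [-0.001, 1.0, 0.009, 0.0]
wrist_force: [-0.3, -0.0, -1.5]
opening: 0.673
grasp_force: 64.6
```

```bash
cat >> h.py <<'E'
def slot(k,dx,z):
    o=ctrl.get_obs();print("F",o["wrist_force"].round(1),"grip",round(o["grasp_force"]),round(o["opening"],3),pose()[0].round(4)); delta(RC+rx*(k+dx)/1000+ez*z,GR)
def held():
    _,P=cloud("scene");p=pose()[0]
    Q,m=box(P,(p[0]-.02,p[0]+.02),(p[1]-.032,p[1]+.032),(max(.06,p[2]-.05),p[2]+.05))
    q=Q[abs(Q[:,0]-np.median(Q[:,0]))<.008]
    for _ in range(4):
        c=q.mean(0);v=np.linalg.svd(q-c)[2][2];v*=np.sign(v[0]);q=Q[abs((Q-c)@v)<.003]
    print("held n",v.round(3),len(q),"centre x rel tcp",round(1000*((c-p)@rx)-4,1),"y",np.percentile((q-p)@ry,[2,98]).round(4),"z",np.percentile(q[:,2],[2,98])-p[2],"centre in rack x",round(1000*((c-RC)@rx)-4,1))
E
python3 - <<'E'
from h import *
held();slot(60,1.6,.064)
E
```

```text
held n [ 1.    -0.004 -0.011] 223 centre x rel tcp -1.7 y [-0.0295  0.0303] z [-0.04708204  0.04245781] centre in rack x 60.5
F [ 0.4 -0.6 -1.3] grip 65 0.678 [0.6112 0.2783 0.1159]
rot [-0.1 -0.   0. ] | off now-frame [-0.6  0.3 51.9] | off tgt-frame [-0.6  0.2 51.9]
```

Request:
apply_moves(moves=[{"jaw": 0,"offset": [-0.5,0,10],"rot": [0,0,0]},{"jaw": 0,"offset": [0,0,15],"rot": [0,0,0]},{"jaw": 0,"offset": [0,0,13],"rot": [0,0,0]},{"jaw": 0,"offset": [0,0,9],"rot": [0,0,0]},{"jaw": 0,"offset": [0,0,0],"rot": [0,0,0]}])

```text
time_s: 23.05
eef_pos: [0.6105, 0.2782, 0.0678]
eef_rot: [-0.001, 1.0, 0.009, -0.0]
wrist_force: [-0.6, 0.5, -2.5]
opening: 0.675
grasp_force: 64.6
```

Request:
apply_moves(moves=[{"jaw": 0,"offset": [0,0,2],"rot": [0,0,0]},{"jaw": 0,"offset": [0,0,1],"rot": [0,0,0]},{"jaw": 0,"offset": [0,0,0.5],"rot": [0,0,0]},{"jaw": 0,"offset": [0,0,0],"rot": [0,0,0]},{"jaw": 0,"offset": [0,0,0],"rot": [0,0,0]}])

```text
time_s: 23.68
eef_pos: [0.6119, 0.2784, 0.0669]
eef_rot: [-0.001, 1.0, 0.009, 0.001]
wrist_force: [-1.1, 0.1, 6.1]
opening: 0.673
grasp_force: 65.4
```

```bash
python3 - <<'E'
from h import *
slot(60,1.6,.064)
E
```

```text
F [-1.1  0.1  6.1] grip 65 0.673 [0.6119 0.2784 0.0669]
rot [-0.1 -0.2  0. ] | off now-frame [-1.3  0.4  2.9] | off tgt-frame [-1.3  0.3  2.9]
```

Request:
apply_moves(moves=[{"jaw": 0.7,"offset": [0,0,0],"rot": [0,0,0]},{"jaw": 0.8,"offset": [0,0,0],"rot": [0,0,0]},{"jaw": 0.9,"offset": [0,0,0],"rot": [0,0,0]},{"jaw": 1,"offset": [0,0,0],"rot": [0,0,0]},{"jaw": 1,"offset": [0,0,0],"rot": [0,0,0]}])

```text
time_s: 24.3
eef_pos: [0.6104, 0.2782, 0.0647]
eef_rot: [-0.001, 1.0, 0.009, -0.0]
wrist_force: [0.7, -1.2, 0.0]
opening: 1.001
grasp_force: 0.0
```

Request:
apply_moves(moves=[{"jaw": 1,"offset": [0,0,-15],"rot": [0,0,0]},{"jaw": 1,"offset": [0,0,-30],"rot": [0,0,0]},{"jaw": 1,"offset": [0,0,-40],"rot": [0,0,0]},{"jaw": 1,"offset": [0,0,-40],"rot": [0,0,0]},{"jaw": 1,"offset": [0,0,-20],"rot": [0,0,0]}])

```text
time_s: 24.92
eef_pos: [0.612, 0.2783, 0.2142]
eef_rot: [-0.002, 1.0, 0.009, 0.002]
wrist_force: [0.6, 0.1, 0.5]
opening: 0.999
grasp_force: 0.0
```

```bash
python3 - <<'E'
from h import *
print(pose()[0])
_,P=cloud("scene")
X=(P-RC)@rx*1000;Y=(P-RC)@ry*1000
Q=(abs(Y)<36)&(abs(X-60)<20)&(P[...,2]>.07)&(P[...,2]<.12);print(np.percentile(X[Q],[3,50,97]),np.percentile(Y[Q],[2,98]),P[Q][:,2].max())
delta(pc(1)+u*.088,GP)
# other plates still in place?
_,P=cloud("top")
n=nn
Q,m=box(P,(.4,.72),(-.33,-.15),(.035,.125)); s=Q@n
h,e=np.histogram(s,bins=np.arange(s.min(),s.max(),.003)); print([(round(a,3),b) for a,b in zip(e,h) if b>25])
Q,m=box(P,(.35,.7),(-.06,.06),(.009,.015));print("bar",rect(Q))
E
```

```text
[0.61198127 0.2783271  0.21417423]
[59.55819621 65.04589417 68.40934028] [-26.27432358  32.92487798] 0.10962414607401971
rot [ 1.1 29.6 -4.9] | off now-frame [-125.   540.2   75.8] | off tgt-frame [-187.3  527.1  -17.2]
[(np.float64(0.426), np.int64(47)), (np.float64(0.474), np.int64(93)), (np.float64(0.477), np.int64(122)), (np.float64(0.516), np.int64(38)), (np.float64(0.519), np.int64(156)), (np.float64(0.522), np.int64(34)), (np.float64(0.561), np.int64(99)), (np.float64(0.564), np.int64(93))]
bar (array([519.7,  -3.9]), array([249.4,  87.3]), 2.7)
```

Request:
apply_moves(moves=[{"jaw": 1,"offset": [-10.4,45,0],"rot": [0,0,0]},{"jaw": 1,"offset": [-10.4,45,0],"rot": [0,0,0]},{"jaw": 1,"offset": [-10.4,45,0],"rot": [0,0,0]},{"jaw": 1,"offset": [-10.4,45,0],"rot": [0,0,0]},{"jaw": 1,"offset": [-10.4,45,0],"rot": [0,0,0]}])

```text
time_s: 25.65
eef_pos: [0.561, 0.0508, 0.2074]
eef_rot: [-0.001, 1.0, 0.009, -0.002]
wrist_force: [0.8, 0.1, 0.1]
opening: 0.998
grasp_force: 0.0
```

Request:
apply_moves(moves=[{"jaw": 1,"offset": [-10.4,45,0],"rot": [0,0,0]},{"jaw": 1,"offset": [-10.4,45,0],"rot": [0,0,0]},{"jaw": 1,"offset": [-10.4,45,0],"rot": [0,0,0]},{"jaw": 1,"offset": [-10.4,45,0],"rot": [0,0,0]},{"jaw": 1,"offset": [-10.4,45,0],"rot": [0,0,0]}])

```text
time_s: 26.28
eef_pos: [0.5132, -0.1747, 0.207]
eef_rot: [-0.002, 1.0, 0.009, -0.002]
wrist_force: [0.4, 0.5, -0.8]
opening: 1.001
grasp_force: 0.0
```

Request:
apply_moves(moves=[{"jaw": 1,"offset": [-10.4,45,0],"rot": [0,0,0]},{"jaw": 1,"offset": [-10.4,45,0],"rot": [0,0,0]},{"jaw": 1,"offset": [0,0,0],"rot": [0.4,9.9,-1.6]},{"jaw": 1,"offset": [0,0,0],"rot": [0.4,9.9,-1.6]},{"jaw": 1,"offset": [0,0,0],"rot": [0.4,9.9,-1.7]}])

```text
time_s: 26.9
eef_pos: [0.4949, -0.2638, 0.2076]
eef_rot: [-0.014, 0.965, 0.05, 0.258]
wrist_force: [-0.4, 0.2, 0.3]
opening: 1.001
grasp_force: 0.0
```

```bash
python3 - <<'E'
from h import *
print(pose()[0]); delta(pc(1)+u*.088,GP)
E
```

```text
[ 0.49494728 -0.2638064   0.20758487]
rot [-0.   0.1 -0. ] | off now-frame [-32.6   0.1  62.5] | off tgt-frame [-32.6   0.1  62.4]
```

Request:
apply_moves(moves=[{"jaw": 1,"offset": [-16.3,0,31.2],"rot": [0,0,0]},{"jaw": 1,"offset": [-16.3,0,31.2],"rot": [0,0,0]},{"jaw": 1,"offset": [0,0,25],"rot": [0,0,0]},{"jaw": 1,"offset": [0,0,20],"rot": [0,0,0]},{"jaw": 1,"offset": [0,0,10],"rot": [0,0,0]}])

```text
time_s: 27.52
eef_pos: [0.5241, -0.2595, 0.088]
eef_rot: [-0.015, 0.966, 0.05, 0.255]
wrist_force: [-1.2, -0.5, -0.3]
opening: 0.998
grasp_force: 0.0
```

Request:
apply_moves(moves=[{"jaw": 1,"offset": [0,0,0],"rot": [0,0,0]},{"jaw": 1,"offset": [0,0,0],"rot": [0,0,0]},{"jaw": 1,"offset": [0,0,0],"rot": [0,0,0]},{"jaw": 1,"offset": [0,0,0],"rot": [0,0,0]},{"jaw": 1,"offset": [0,0,0],"rot": [0,0,0]}])

```text
time_s: 28.15
eef_pos: [0.5252, -0.2613, 0.0911]
eef_rot: [-0.013, 0.965, 0.051, 0.256]
wrist_force: [0.2, 0.3, -0.4]
opening: 0.999
grasp_force: 0.0
```

```bash
python3 - <<'E'
from h import *
print(pose()[0],ctrl.get_obs()["wrist_force"]); delta(pc(1)+u*.005,GP)
E
```

```text
[ 0.52518268 -0.26126785  0.09112116] [ 0.18590917  0.27661101 -0.3621642 ]
rot [0.  0.3 0. ] | off now-frame [-0.5 -0.6 29.4] | off tgt-frame [-0.7 -0.6 29.4]
```

Request:
apply_moves(moves=[{"jaw": 1,"offset": [-0.6,-0.6,15],"rot": [0,0.2,0]},{"jaw": 1,"offset": [0,0,14.4],"rot": [0,0,0]},{"jaw": 1,"offset": [0,0,0],"rot": [0,0,0]},{"jaw": 0.8,"offset": [0,0,0],"rot": [0,0,0]},{"jaw": 0.5,"offset": [0,0,0],"rot": [0,0,0]}])

```text
time_s: 28.78
eef_pos: [0.5394, -0.2595, 0.0657]
eef_rot: [-0.013, 0.965, 0.051, 0.258]
wrist_force: [-2.7, 1.8, 5.1]
opening: 0.68
grasp_force: 62.6
```

Request:
apply_moves(moves=[{"jaw": 0.2,"offset": [0,0,0],"rot": [0,0,0]},{"jaw": 0,"offset": [0,0,0],"rot": [0,0,0]},{"jaw": 0,"offset": [0,0,0],"rot": [0,0,0]},{"jaw": 0,"offset": [0,0,0],"rot": [0,0,0]},{"jaw": 0,"offset": [0,0,0],"rot": [0,0,0]}])

```text
time_s: 29.4
eef_pos: [0.5393, -0.2594, 0.0657]
eef_rot: [-0.013, 0.965, 0.051, 0.258]
wrist_force: [-3.8, -0.7, 6.4]
opening: 0.676
grasp_force: 63.1
```

```bash
python3 - <<'E'
from h import *
o=ctrl.get_obs();print(pose()[0],o["wrist_force"],o["grasp_force"],o["opening"]); delta(pc(1)+u*.005,GP)
E
```

```text
[ 0.53925112 -0.25940376  0.06568039] [-3.83823332 -0.67463077  6.36058977] 63.08181166648865 0.6755399597543508
rot [0.  0.1 0. ] | off now-frame [-0.2 -0.2  0.3] | off tgt-frame [-0.2 -0.2  0.3]
```

Request:
apply_moves(moves=[{"jaw": 0,"offset": [4,0,-7],"rot": [0,0,0]},{"jaw": 0,"offset": [10,0,-17.3],"rot": [0,0,0]},{"jaw": 0,"offset": [15,0,-26],"rot": [0,0,0]},{"jaw": 0,"offset": [20,0,-34.6],"rot": [0,0,0]},{"jaw": 0,"offset": [22,0,-38],"rot": [0,0,0]}])

```text
time_s: 30.02
eef_pos: [0.5387, -0.2584, 0.2076]
eef_rot: [-0.014, 0.965, 0.05, 0.257]
wrist_force: [0.8, -1.2, -1.6]
opening: 0.674
grasp_force: 64.6
```

Request:
apply_moves(moves=[{"jaw": 0,"offset": [0,0,0],"rot": [-0.4,-10,1.6]},{"jaw": 0,"offset": [0,0,0],"rot": [-0.4,-10,1.6]},{"jaw": 0,"offset": [0,0,0],"rot": [-0.4,-10,1.6]},{"jaw": 0,"offset": [4.1,-44.7,0],"rot": [0,0,0]},{"jaw": 0,"offset": [4.1,-44.7,0],"rot": [0,0,0]}])

```text
time_s: 30.65
eef_pos: [0.546, -0.1681, 0.2059]
eef_rot: [-0.001, 1.0, 0.009, -0.002]
wrist_force: [-0.0, 0.1, -1.4]
opening: 0.675
grasp_force: 64.7
```

Request:
apply_moves(moves=[{"jaw": 0,"offset": [4.1,-44.7,0],"rot": [0,0,0]},{"jaw": 0,"offset": [4.1,-44.7,0],"rot": [0,0,0]},{"jaw": 0,"offset": [4.1,-44.7,0],"rot": [0,0,0]},{"jaw": 0,"offset": [4.1,-44.7,0],"rot": [0,0,0]},{"jaw": 0,"offset": [4.1,-44.7,0],"rot": [0,0,0]}])

```text
time_s: 31.28
eef_pos: [0.5617, 0.0559, 0.2074]
eef_rot: [-0.001, 1.0, 0.009, -0.001]
wrist_force: [0.7, -0.2, -1.7]
opening: 0.678
grasp_force: 64.7
```

Request:
apply_moves(moves=[{"jaw": 0,"offset": [4.1,-44.7,0],"rot": [0,0,0]},{"jaw": 0,"offset": [4.1,-44.7,0],"rot": [0,0,0]},{"jaw": 0,"offset": [4.1,-44.7,0],"rot": [0,0,0]},{"jaw": 0,"offset": [4.1,-44.7,0],"rot": [0,0,0]},{"jaw": 0,"offset": [4.1,-44.7,0],"rot": [0,0,0]}])

```text
time_s: 31.9
eef_pos: [0.5778, 0.2797, 0.2076]
eef_rot: [-0.001, 1.0, 0.009, -0.001]
wrist_force: [-0.0, 0.2, -1.5]
opening: 0.678
grasp_force: 64.7
```

Request:
apply_moves(moves=[{"jaw": 0,"offset": [0,0,0],"rot": [0,0,0]},{"jaw": 0,"offset": [0,0,0],"rot": [0,0,0]},{"jaw": 0,"offset": [0,0,0],"rot": [0,0,0]},{"jaw": 0,"offset": [0,0,0],"rot": [0,0,0]},{"jaw": 0,"offset": [0,0,0],"rot": [0,0,0]}])

```text
time_s: 32.52
eef_pos: [0.5783, 0.2776, 0.2078]
eef_rot: [-0.001, 1.0, 0.009, -0.001]
wrist_force: [1.1, 0.1, -1.9]
opening: 0.674
grasp_force: 64.8
```

```bash
python3 - <<'E'
from h import *
held();slot(30,0,.067)
E
```

```text
held n [ 1.     0.022 -0.002] 271 centre x rel tcp -0.5 y [-0.0297  0.0302] z [-0.04844932  0.04095409] centre in rack x 28.9
F [ 0.1  0.2 -1.3] grip 65 0.675 [0.5783 0.2777 0.2077]
rot [-0.1  0.1  0.1] | off now-frame [  1.    0.4 140.7] | off tgt-frame [  0.7   0.2 140.7]
```

Request:
apply_moves(moves=[{"jaw": 0,"offset": [1.1,0.3,30],"rot": [0,0,0]},{"jaw": 0,"offset": [0,0,40],"rot": [0,0,0]},{"jaw": 0,"offset": [0,0,25],"rot": [0,0,0]},{"jaw": 0,"offset": [0,0,0],"rot": [0,0,0]},{"jaw": 0,"offset": [0,0,0],"rot": [0,0,0]}])

```text
time_s: 33.2
eef_pos: [0.58, 0.2783, 0.114]
eef_rot: [-0.001, 1.0, 0.01, -0.0]
wrist_force: [0.9, 0.2, -0.8]
opening: 0.676
grasp_force: 64.8
```

Request:
apply_moves(moves=[{"jaw": 0,"offset": [0,0,12],"rot": [0,0,0]},{"jaw": 0,"offset": [0,0,12],"rot": [0,0,0]},{"jaw": 0,"offset": [0,0,12],"rot": [0,0,0]},{"jaw": 0,"offset": [0,0,6],"rot": [0,0,0]},{"jaw": 0,"offset": [0,0,0],"rot": [0,0,0]}])

```text
time_s: 33.83
eef_pos: [0.5782, 0.278, 0.0694]
eef_rot: [-0.001, 1.0, 0.01, -0.002]
wrist_force: [-0.4, -0.1, -1.5]
opening: 0.674
grasp_force: 66.4
```

Request:
apply_moves(moves=[{"jaw": 0,"offset": [0,0,2],"rot": [0,0,0]},{"jaw": 0,"offset": [0,0,1],"rot": [0,0,0]},{"jaw": 0,"offset": [0,0,0.5],"rot": [0,0,0]},{"jaw": 0,"offset": [0,0,0],"rot": [0,0,0]},{"jaw": 0,"offset": [0,0,0],"rot": [0,0,0]}])

```text
time_s: 34.45
eef_pos: [0.5791, 0.2783, 0.0673]
eef_rot: [-0.001, 1.0, 0.01, -0.001]
wrist_force: [-0.5, -0.5, -0.3]
opening: 0.676
grasp_force: 66.5
```

```bash
python3 - <<'E'
from h import *
held();slot(30,0,.067)
E
```

```text
held n [ 0.999 -0.012 -0.039] 121 centre x rel tcp -0.0 y [-0.029   0.0292] z [-0.00519186  0.04347069] centre in rack x 30.1
F [-0.4 -0.8 -0.8] grip 67 0.677 [0.5791 0.2782 0.0673]
rot [-0.1  0.1  0.1] | off now-frame [-0.1  0.7  0.3] | off tgt-frame [-0.1  0.7  0.3]
```

Request:
apply_moves(moves=[{"jaw": 0,"offset": [0,0,1],"rot": [0,0,0]},{"jaw": 0,"offset": [0,0,0.5],"rot": [0,0,0]},{"jaw": 0,"offset": [0,0,0],"rot": [0,0,0]},{"jaw": 0.7,"offset": [0,0,0],"rot": [0,0,0]},{"jaw": 0.8,"offset": [0,0,0],"rot": [0,0,0]}])

```text
time_s: 35.12
eef_pos: [0.5789, 0.2782, 0.0656]
eef_rot: [-0.001, 1.0, 0.01, -0.001]
wrist_force: [-0.6, 0.7, -0.7]
opening: 0.803
grasp_force: 0.0
```

Request:
apply_moves(moves=[{"jaw": 0.9,"offset": [0,0,0],"rot": [0,0,0]},{"jaw": 1,"offset": [0,0,0],"rot": [0,0,0]},{"jaw": 1,"offset": [0,0,0],"rot": [0,0,0]},{"jaw": 1,"offset": [0,0,-15],"rot": [0,0,0]},{"jaw": 1,"offset": [0,0,-30],"rot": [0,0,0]}])

```text
time_s: 35.75
eef_pos: [0.5781, 0.2779, 0.1105]
eef_rot: [-0.0, 1.0, 0.01, -0.002]
wrist_force: [-0.3, -0.1, -0.2]
opening: 0.996
grasp_force: 0.0
```

Request:
apply_moves(moves=[{"jaw": 1,"offset": [0,0,-40],"rot": [0,0,0]},{"jaw": 1,"offset": [0,0,-40],"rot": [0,0,0]},{"jaw": 1,"offset": [0,0,-20],"rot": [0,0,0]},{"jaw": 1,"offset": [-3.7,44.7,0],"rot": [0,0,0]},{"jaw": 1,"offset": [-3.7,44.7,0],"rot": [0,0,0]}])

```text
time_s: 36.38
eef_pos: [0.5732, 0.1879, 0.2106]
eef_rot: [-0.001, 1.0, 0.01, -0.001]
wrist_force: [0.3, -0.2, -0.7]
opening: 1.0
grasp_force: 0.0
```

Request:
apply_moves(moves=[{"jaw": 1,"offset": [-3.7,44.7,0],"rot": [0,0,0]},{"jaw": 1,"offset": [-3.7,44.7,0],"rot": [0,0,0]},{"jaw": 1,"offset": [-3.7,44.7,0],"rot": [0,0,0]},{"jaw": 1,"offset": [-3.7,44.7,0],"rot": [0,0,0]},{"jaw": 1,"offset": [-3.7,44.7,0],"rot": [0,0,0]}])

```text
time_s: 37.0
eef_pos: [0.5588, -0.0367, 0.2099]
eef_rot: [-0.001, 1.0, 0.01, -0.001]
wrist_force: [-0.0, -0.1, 1.1]
opening: 0.999
grasp_force: 0.0
```

Request:
apply_moves(moves=[{"jaw": 1,"offset": [-3.7,44.7,0],"rot": [0,0,0]},{"jaw": 1,"offset": [-3.7,44.7,0],"rot": [0,0,0]},{"jaw": 1,"offset": [-3.7,44.7,0],"rot": [0,0,0]},{"jaw": 1,"offset": [-3.7,44.7,0],"rot": [0,0,0]},{"jaw": 1,"offset": [-3.7,44.7,0],"rot": [0,0,0]}])

```text
time_s: 37.62
eef_pos: [0.5447, -0.2604, 0.2095]
eef_rot: [-0.001, 1.0, 0.01, -0.001]
wrist_force: [0.2, 0.4, -0.5]
opening: 0.999
grasp_force: 0.0
```

Request:
apply_moves(moves=[{"jaw": 1,"offset": [0,0,0],"rot": [0.4,9.9,-1.6]},{"jaw": 1,"offset": [0,0,0],"rot": [0.4,9.9,-1.6]},{"jaw": 1,"offset": [0,0,0],"rot": [0.4,9.9,-1.7]},{"jaw": 1,"offset": [0,0,0],"rot": [0,0,0]},{"jaw": 1,"offset": [0,0,0],"rot": [0,0,0]}])

```text
time_s: 38.25
eef_pos: [0.5456, -0.2599, 0.2107]
eef_rot: [-0.013, 0.966, 0.051, 0.254]
wrist_force: [0.5, -0.3, 1.6]
opening: 1.0
grasp_force: 0.0
```

```bash
python3 - <<'E'
from h import *
print(pose()[0]); delta(pc(2)+u*.035,GP)
_,P=cloud("scene")
X=(P-RC)@rx*1000;Y=(P-RC)@ry*1000
for k in(30,60):
    Q=(abs(Y)<36)&(abs(X-k)<14)&(P[...,2]>.07)&(P[...,2]<.12);print(k,np.percentile(X[Q],[3,50,97]),np.percentile(Y[Q],[2,98]),P[Q][:,2].max())
E
```

```text
[ 0.54560077 -0.25993175  0.21073655]
rot [0.  0.5 0. ] | off now-frame [-33.9  -1.5 118.1] | off tgt-frame [-34.9  -1.4 117.8]
30 [29.10235602 34.46018017 37.70098975] [-30.30058167  31.19618756] 0.11314612879158825
60 [58.21204985 64.893151   69.77879417] [-26.75986585  32.71134527] 0.11076404531958794
```

Request:
apply_moves(moves=[{"jaw": 1,"offset": [-17.4,-0.7,30],"rot": [0,0.2,0]},{"jaw": 1,"offset": [-17.4,-0.7,30],"rot": [0,0.2,0]},{"jaw": 1,"offset": [0,0,30],"rot": [0,0,0]},{"jaw": 1,"offset": [0,0,18],"rot": [0,0,0]},{"jaw": 1,"offset": [0,0,10],"rot": [0,0,0]}])

```text
time_s: 38.92
eef_pos: [0.5751, -0.2543, 0.0899]
eef_rot: [-0.014, 0.965, 0.053, 0.258]
wrist_force: [1.0, -0.3, -0.9]
opening: 1.001
grasp_force: 0.0
```

Request:
apply_moves(moves=[{"jaw": 1,"offset": [0,0,0],"rot": [0,0,0]},{"jaw": 1,"offset": [0,0,0],"rot": [0,0,0]},{"jaw": 1,"offset": [0,0,0],"rot": [0,0,0]},{"jaw": 1,"offset": [0,0,0],"rot": [0,0,0]},{"jaw": 1,"offset": [0,0,0],"rot": [0,0,0]}])

```text
time_s: 39.55
eef_pos: [0.5735, -0.2551, 0.0906]
eef_rot: [-0.013, 0.965, 0.051, 0.259]
wrist_force: [-0.2, 0.7, 0.2]
opening: 0.997
grasp_force: 0.0
```

```bash
python3 - <<'E'
from h import *
print(pose()[0],ctrl.get_obs()["wrist_force"]); delta(pc(2)+u*.005,GP)
E
```

```text
[ 0.57345119 -0.25505459  0.09063817] [-0.19015605  0.67072332  0.20567964]
rot [-0.  -0.   0.1] | off now-frame [ 0.7  0.6 29.7] | off tgt-frame [ 0.7  0.6 29.7]
```

Request:
apply_moves(moves=[{"jaw": 1,"offset": [0.7,0.5,15],"rot": [0,0,0]},{"jaw": 1,"offset": [0,0,14.7],"rot": [0,0,0]},{"jaw": 1,"offset": [0,0,0],"rot": [0,0,0]},{"jaw": 0.8,"offset": [0,0,0],"rot": [0,0,0]},{"jaw": 0.5,"offset": [0,0,0],"rot": [0,0,0]}])

```text
time_s: 40.17
eef_pos: [0.5892, -0.254, 0.0657]
eef_rot: [-0.013, 0.964, 0.052, 0.259]
wrist_force: [-2.9, 1.2, 4.5]
opening: 0.68
grasp_force: 62.8
```

Request:
apply_moves(moves=[{"jaw": 0.2,"offset": [0,0,0],"rot": [0,0,0]},{"jaw": 0,"offset": [0,0,0],"rot": [0,0,0]},{"jaw": 0,"offset": [0,0,0],"rot": [0,0,0]},{"jaw": 0,"offset": [0,0,0],"rot": [0,0,0]},{"jaw": 0,"offset": [0,0,0],"rot": [0,0,0]}])

```text
time_s: 40.8
eef_pos: [0.589, -0.254, 0.0656]
eef_rot: [-0.013, 0.964, 0.051, 0.259]
wrist_force: [-4.5, 0.7, 6.5]
opening: 0.675
grasp_force: 63.3
```

```bash
python3 - <<'E'
from h import *
o=ctrl.get_obs();print(pose()[0],o["wrist_force"],o["grasp_force"],o["opening"]); delta(pc(2)+u*.005,GP)
E
```

```text
[ 0.58904534 -0.25396594  0.06559433] [-4.52999711  0.7235059   6.45382525] 63.29761505126953 0.6747009541545592
rot [-0.  -0.   0.1] | off now-frame [-0.3  0.   0.2] | off tgt-frame [-0.3  0.   0.2]
```

Request:
apply_moves(moves=[{"jaw": 0,"offset": [4,0,-7],"rot": [0,0,0]},{"jaw": 0,"offset": [10,0,-17.3],"rot": [0,0,0]},{"jaw": 0,"offset": [15,0,-26],"rot": [0,0,0]},{"jaw": 0,"offset": [20,0,-34.6],"rot": [0,0,0]},{"jaw": 0,"offset": [22,0,-38],"rot": [0,0,0]}])

```text
time_s: 41.42
eef_pos: [0.5885, -0.2534, 0.2089]
eef_rot: [-0.013, 0.965, 0.051, 0.258]
wrist_force: [0.6, -0.8, -2.6]
opening: 0.677
grasp_force: 64.6
```

Request:
apply_moves(moves=[{"jaw": 0,"offset": [0,0,0],"rot": [-0.4,-10,1.6]},{"jaw": 0,"offset": [0,0,0],"rot": [-0.4,-10,1.6]},{"jaw": 0,"offset": [0,0,0],"rot": [-0.4,-10,1.6]},{"jaw": 0,"offset": [-5.1,-44.3,0],"rot": [0,0,0]},{"jaw": 0,"offset": [-5.1,-44.3,0],"rot": [0,0,0]}])

```text
time_s: 42.05
eef_pos: [0.5772, -0.1643, 0.2069]
eef_rot: [-0.001, 1.0, 0.01, -0.001]
wrist_force: [-0.2, -1.0, -1.5]
opening: 0.679
grasp_force: 64.6
```

Request:
apply_moves(moves=[{"jaw": 0,"offset": [-5.1,-44.3,0],"rot": [0,0,0]},{"jaw": 0,"offset": [-5.1,-44.3,0],"rot": [0,0,0]},{"jaw": 0,"offset": [-5.1,-44.3,0],"rot": [0,0,0]},{"jaw": 0,"offset": [-5.1,-44.3,0],"rot": [0,0,0]},{"jaw": 0,"offset": [-5.1,-44.3,0],"rot": [0,0,0]}])

```text
time_s: 42.68
eef_pos: [0.5466, 0.0569, 0.2088]
eef_rot: [-0.0, 1.0, 0.01, 0.001]
wrist_force: [0.3, 0.4, -1.7]
opening: 0.676
grasp_force: 64.6
```

Request:
apply_moves(moves=[{"jaw": 0,"offset": [-5.1,-44.3,0],"rot": [0,0,0]},{"jaw": 0,"offset": [-5.1,-44.3,0],"rot": [0,0,0]},{"jaw": 0,"offset": [-5.1,-44.3,0],"rot": [0,0,0]},{"jaw": 0,"offset": [-5.1,-44.3,0],"rot": [0,0,0]},{"jaw": 0,"offset": [-5.1,-44.3,0],"rot": [0,0,0]}])

```text
time_s: 43.3
eef_pos: [0.5165, 0.278, 0.2091]
eef_rot: [-0.001, 1.0, 0.01, 0.001]
wrist_force: [0.8, 0.4, -0.6]
opening: 0.674
grasp_force: 64.6
```

Request:
apply_moves(moves=[{"jaw": 0,"offset": [0,0,0],"rot": [0,0,0]},{"jaw": 0,"offset": [0,0,0],"rot": [0,0,0]},{"jaw": 0,"offset": [0,0,0],"rot": [0,0,0]},{"jaw": 0,"offset": [0,0,0],"rot": [0,0,0]},{"jaw": 0,"offset": [0,0,0],"rot": [0,0,0]}])

```text
time_s: 43.92
eef_pos: [0.5168, 0.2759, 0.2076]
eef_rot: [-0.001, 1.0, 0.01, -0.0]
wrist_force: [-0.6, 0.5, -1.9]
opening: 0.677
grasp_force: 64.7
```

```bash
python3 - <<'E'
from h import *
held();slot(-30,0,.067)
E
```

```text
held n [ 1.     0.013 -0.001] 267 centre x rel tcp -0.6 y [-0.03    0.0302] z [-0.04846378  0.04150796] centre in rack x -32.8
F [ 0.2  0.4 -1.2] grip 65 0.68 [0.5168 0.2761 0.2075]
rot [-0.1  0.   0.2] | off now-frame [  2.3  -0.2 140.5] | off tgt-frame [  2.2  -0.4 140.5]
```

Request:
apply_moves(moves=[{"jaw": 0,"offset": [2.6,-0.3,30],"rot": [0,0,0]},{"jaw": 0,"offset": [0,0,40],"rot": [0,0,0]},{"jaw": 0,"offset": [0,0,25],"rot": [0,0,0]},{"jaw": 0,"offset": [0,0,0],"rot": [0,0,0]},{"jaw": 0,"offset": [0,0,0],"rot": [0,0,0]}])

```text
time_s: 44.6
eef_pos: [0.52, 0.2772, 0.1137]
eef_rot: [-0.001, 1.0, 0.01, 0.001]
wrist_force: [0.2, 0.7, -1.7]
opening: 0.677
grasp_force: 64.7
```

```bash
python3 - <<'E'
from h import *
held();slot(-30,0,.067)
E
```

```text
held n [ 1.     0.008 -0.015] 227 centre x rel tcp -0.6 y [-0.0294  0.0305] z [-0.0434206   0.04238615] centre in rack x -29.2
F [ 0.6  0.  -1.7] grip 65 0.674 [0.5204 0.2773 0.1142]
rot [-0.1 -0.1  0.2] | off now-frame [-1.5  0.9 47.2] | off tgt-frame [-1.4  0.8 47.2]
```

Request:
apply_moves(moves=[{"jaw": 0,"offset": [-0.6,0.3,12],"rot": [0,0,0]},{"jaw": 0,"offset": [0,0,12],"rot": [0,0,0]},{"jaw": 0,"offset": [0,0,12],"rot": [0,0,0]},{"jaw": 0,"offset": [0,0,7],"rot": [0,0,0]},{"jaw": 0,"offset": [0,0,0],"rot": [0,0,0]}])

```text
time_s: 45.28
eef_pos: [0.5178, 0.2766, 0.0684]
eef_rot: [-0.0, 1.0, 0.01, -0.001]
wrist_force: [-0.4, 0.3, -1.6]
opening: 0.679
grasp_force: 66.3
```

Request:
apply_moves(moves=[{"jaw": 0,"offset": [0,0,2],"rot": [0,0,0]},{"jaw": 0,"offset": [0,0,1.5],"rot": [0,0,0]},{"jaw": 0,"offset": [0,0,1],"rot": [0,0,0]},{"jaw": 0,"offset": [0,0,0],"rot": [0,0,0]},{"jaw": 0,"offset": [0,0,0],"rot": [0,0,0]}])

```text
time_s: 45.9
eef_pos: [0.5201, 0.2769, 0.067]
eef_rot: [-0.001, 1.0, 0.011, 0.002]
wrist_force: [-0.4, -2.5, 5.7]
opening: 0.676
grasp_force: 67.1
```

```bash
python3 - <<'E'
from h import *
held();slot(-30,0,.067)
E
```

```text
held n [ 1.     0.019 -0.014] 99 centre x rel tcp -1.0 y [-0.0295  0.0304] z [-0.00068498  0.04197272] centre in rack x -29.9
F [ 0.  -2.4  6.4] grip 67 0.674 [0.5201 0.277  0.067 ]
rot [-0.1 -0.2  0.2] | off now-frame [-1.1  0.5 -0. ] | off tgt-frame [-1.1  0.5 -0. ]
```

Seated (6 N on the floor). Release, then go to the fourth plate.

Request:
apply_moves(moves=[{"jaw": 0.7,"offset": [0,0,0],"rot": [0,0,0]},{"jaw": 0.8,"offset": [0,0,0],"rot": [0,0,0]},{"jaw": 0.9,"offset": [0,0,0],"rot": [0,0,0]},{"jaw": 1,"offset": [0,0,0],"rot": [0,0,0]},{"jaw": 1,"offset": [0,0,0],"rot": [0,0,0]}])

```text
time_s: 46.58
eef_pos: [0.5183, 0.2768, 0.0648]
eef_rot: [-0.001, 1.0, 0.011, -0.0]
wrist_force: [-0.0, 0.1, 0.0]
opening: 0.994
grasp_force: 0.0
```

Request:
apply_moves(moves=[{"jaw": 1,"offset": [0,0,-15],"rot": [0,0,0]},{"jaw": 1,"offset": [0,0,-30],"rot": [0,0,0]},{"jaw": 1,"offset": [0,0,-40],"rot": [0,0,0]},{"jaw": 1,"offset": [0,0,-40],"rot": [0,0,0]},{"jaw": 1,"offset": [0,0,-20],"rot": [0,0,0]}])

```text
time_s: 47.2
eef_pos: [0.5199, 0.2771, 0.2142]
eef_rot: [-0.001, 1.0, 0.011, 0.002]
wrist_force: [0.3, -0.6, 0.4]
opening: 0.998
grasp_force: 0.0
```

Request:
apply_moves(moves=[{"jaw": 1,"offset": [5.4,44.3,0],"rot": [0,0,0]},{"jaw": 1,"offset": [5.4,44.3,0],"rot": [0,0,0]},{"jaw": 1,"offset": [5.4,44.3,0],"rot": [0,0,0]},{"jaw": 1,"offset": [5.4,44.3,0],"rot": [0,0,0]},{"jaw": 1,"offset": [5.4,44.3,0],"rot": [0,0,0]}])

```text
time_s: 47.82
eef_pos: [0.5506, 0.0543, 0.2111]
eef_rot: [-0.001, 1.0, 0.011, 0.001]
wrist_force: [0.4, -0.7, -0.1]
opening: 0.999
grasp_force: 0.0
```

Request:
apply_moves(moves=[{"jaw": 1,"offset": [5.4,44.3,0],"rot": [0,0,0]},{"jaw": 1,"offset": [5.4,44.3,0],"rot": [0,0,0]},{"jaw": 1,"offset": [5.4,44.3,0],"rot": [0,0,0]},{"jaw": 1,"offset": [5.4,44.3,0],"rot": [0,0,0]},{"jaw": 1,"offset": [5.4,44.3,0],"rot": [0,0,0]}])

```text
time_s: 48.45
eef_pos: [0.5821, -0.1667, 0.2108]
eef_rot: [-0.0, 1.0, 0.01, 0.0]
wrist_force: [1.0, -0.7, 0.3]
opening: 1.0
grasp_force: 0.0
```

Request:
apply_moves(moves=[{"jaw": 1,"offset": [5.4,44.3,0],"rot": [0,0,0]},{"jaw": 1,"offset": [5.4,44.3,0],"rot": [0,0,0]},{"jaw": 1,"offset": [0,0,0],"rot": [0.4,9.9,-1.6]},{"jaw": 1,"offset": [0,0,0],"rot": [0.4,9.9,-1.6]},{"jaw": 1,"offset": [0,0,0],"rot": [0.4,9.9,-1.7]}])

```text
time_s: 49.08
eef_pos: [0.595, -0.2542, 0.2114]
eef_rot: [-0.012, 0.964, 0.053, 0.259]
wrist_force: [0.7, 0.3, -0.4]
opening: 1.0
grasp_force: 0.0
```

Request:
apply_moves(moves=[{"jaw": 1,"offset": [0,0,0],"rot": [0,0,0]},{"jaw": 1,"offset": [0,0,0],"rot": [0,0,0]},{"jaw": 1,"offset": [0,0,0],"rot": [0,0,0]},{"jaw": 1,"offset": [0,0,0],"rot": [0,0,0]},{"jaw": 1,"offset": [0,0,0],"rot": [0,0,0]}])

```text
time_s: 49.7
eef_pos: [0.5951, -0.2533, 0.2095]
eef_rot: [-0.014, 0.965, 0.053, 0.256]
wrist_force: [-0.4, -0.2, 0.4]
opening: 1.001
grasp_force: 0.0
```

```bash
python3 - <<'E'
from h import *
print(pose()[0]); delta(pc(3)+u*.035,GP)
img,P=cloud("scene")
cv2.imwrite("pics/g.png",cv2.resize(img[130:330,200:440,::-1],None,fx=3,fy=3,interpolation=cv2.INTER_CUBIC))
X=(P-RC)@rx*1000;Y=(P-RC)@ry*1000
for k in(-30,0,30,60):
    Q=(abs(Y)<36)&(abs(X-k)<14)&(P[...,2]>.07)&(P[...,2]<.12);print(k,np.percentile(X[Q],[3,50,97]),np.percentile(Y[Q],[2,98]),P[Q][:,2].max())
E
```

```text
[ 0.59508341 -0.25325504  0.20951414]
rot [-0.1  0.3  0.2] | off now-frame [-3.350e+01  1.000e-01  1.169e+02] | off tgt-frame [-3.420e+01  1.000e-01  1.168e+02]
-30 [-30.36140679 -25.3307274  -21.06609716] [-30.16302124  31.42597672] 0.11172898865298175
0 [-3.31320108  3.3495791   7.11198013] [-23.12212224  34.91584165] 0.11018940309146608
30 [29.34647793 34.42412725 38.88059524] [-29.67991334  29.90522036] 0.11337934678713824
60 [58.74309692 64.60274059 68.31554075] [-24.97048142  32.40977258] 0.10833277457575075
```

View pics/g.png

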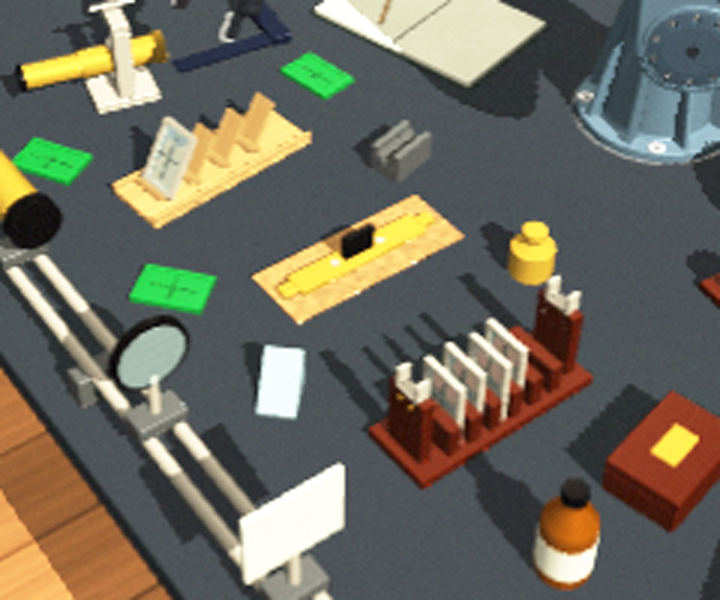

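Four plates stand upright in the rack (around px 445–510, 350–390), one is left in the stand (px 168,158) and the bar lies on the pad.

Request:
apply_moves(moves=[{"jaw": 1,"offset": [-17.1,0,30],"rot": [0,0.2,0.1]},{"jaw": 1,"offset": [-17.1,0,30],"rot": [0,0.1,0.1]},{"jaw": 1,"offset": [0,0,30],"rot": [0,0,0]},{"jaw": 1,"offset": [0,0,17],"rot": [0,0,0]},{"jaw": 1,"offset": [0,0,10],"rot": [0,0,0]}])

```text
time_s: 50.38
eef_pos: [0.6231, -0.25, 0.0897]
eef_rot: [-0.015, 0.965, 0.051, 0.258]
wrist_force: [0.3, -0.4, 0.3]
opening: 0.997
grasp_force: 0.0
```

Request:
apply_moves(moves=[{"jaw": 1,"offset": [0,0,0],"rot": [0,0,0]},{"jaw": 1,"offset": [0,0,0],"rot": [0,0,0]},{"jaw": 1,"offset": [0,0,0],"rot": [0,0,0]},{"jaw": 1,"offset": [0,0,0],"rot": [0,0,0]},{"jaw": 1,"offset": [0,0,0],"rot": [0,0,0]}])

```text
time_s: 51.0
eef_pos: [0.623, -0.2506, 0.0912]
eef_rot: [-0.014, 0.965, 0.051, 0.259]
wrist_force: [0.9, -0.7, -0.4]
opening: 0.996
grasp_force: 0.0
```

```bash
python3 - <<'E'
from h import *
print(pose()[0],ctrl.get_obs()["wrist_force"]); delta(pc(3)+u*.005,GP)
E
```

```text
[ 0.6230301 -0.2506033  0.091229 ] [ 0.93882956 -0.66134249 -0.36849352]
rot [-0. -0. -0.] | off now-frame [ 0.6 -0.2 30.3] | off tgt-frame [ 0.6 -0.2 30.3]
```

Request:
apply_moves(moves=[{"jaw": 1,"offset": [0.6,0,15],"rot": [0,0,0]},{"jaw": 1,"offset": [0,0,15.3],"rot": [0,0,0]},{"jaw": 1,"offset": [0,0,0],"rot": [0,0,0]},{"jaw": 0.8,"offset": [0,0,0],"rot": [0,0,0]},{"jaw": 0.5,"offset": [0,0,0],"rot": [0,0,0]}])

```text
time_s: 51.62
eef_pos: [0.6388, -0.2487, 0.0657]
eef_rot: [-0.014, 0.965, 0.051, 0.259]
wrist_force: [-2.5, 2.2, 3.1]
opening: 0.682
grasp_force: 62.8
```

Request:
apply_moves(moves=[{"jaw": 0.2,"offset": [0,0,0],"rot": [0,0,0]},{"jaw": 0,"offset": [0,0,0],"rot": [0,0,0]},{"jaw": 0,"offset": [0,0,0],"rot": [0,0,0]},{"jaw": 0,"offset": [0,0,0],"rot": [0,0,0]},{"jaw": 0,"offset": [0,0,0],"rot": [0,0,0]}])

```text
time_s: 52.25
eef_pos: [0.6387, -0.2487, 0.0656]
eef_rot: [-0.014, 0.965, 0.051, 0.259]
wrist_force: [-4.5, 2.3, 5.2]
opening: 0.684
grasp_force: 63.4
```

Request:
apply_moves(moves=[{"jaw": 0,"offset": [4,0,-7],"rot": [0,0,0]},{"jaw": 0,"offset": [10,0,-17.3],"rot": [0,0,0]},{"jaw": 0,"offset": [15,0,-26],"rot": [0,0,0]},{"jaw": 0,"offset": [20,0,-34.6],"rot": [0,0,0]},{"jaw": 0,"offset": [22,0,-38],"rot": [0,0,0]}])

```text
time_s: 52.88
eef_pos: [0.6383, -0.249, 0.2091]
eef_rot: [-0.014, 0.965, 0.05, 0.258]
wrist_force: [0.6, -0.7, -1.6]
opening: 0.676
grasp_force: 64.2
```

```bash
python3 - <<'E'
from h import *
slot(-60,0,.21)
E
```

```text
F [ 0.6 -0.7 -1.6] grip 64 0.676 [ 0.6383 -0.249   0.2091]
rot [ -1.3 -30.    4.9] | off now-frame [ -80.9 -537.7  -47.5] | off tgt-frame [-140.2 -527.5   -0.9]
```

Request:
apply_moves(moves=[{"jaw": 0,"offset": [0,0,0],"rot": [-0.4,-10,1.6]},{"jaw": 0,"offset": [0,0,0],"rot": [-0.4,-10,1.6]},{"jaw": 0,"offset": [0,0,0],"rot": [-0.4,-10,1.6]},{"jaw": 0,"offset": [-11.7,-44,0],"rot": [0,0,0]},{"jaw": 0,"offset": [-11.7,-44,0],"rot": [0,0,0]}])

```text
time_s: 53.5
eef_pos: [0.6139, -0.1608, 0.2067]
eef_rot: [-0.001, 1.0, 0.009, -0.001]
wrist_force: [0.5, 0.6, -0.2]
opening: 0.673
grasp_force: 64.5
```

Request:
apply_moves(moves=[{"jaw": 0,"offset": [-11.7,-44,0],"rot": [0,0,0]},{"jaw": 0,"offset": [-11.7,-44,0],"rot": [0,0,0]},{"jaw": 0,"offset": [-11.7,-44,0],"rot": [0,0,0]},{"jaw": 0,"offset": [-11.7,-44,0],"rot": [0,0,0]},{"jaw": 0,"offset": [-11.7,-44,0],"rot": [0,0,0]}])

```text
time_s: 54.12
eef_pos: [0.5506, 0.0585, 0.2093]
eef_rot: [-0.001, 1.0, 0.009, 0.001]
wrist_force: [0.7, 1.0, -1.4]
opening: 0.678
grasp_force: 64.5
```

Request:
apply_moves(moves=[{"jaw": 0,"offset": [-11.7,-44,0],"rot": [0,0,0]},{"jaw": 0,"offset": [-11.7,-44,0],"rot": [0,0,0]},{"jaw": 0,"offset": [-11.7,-44,0],"rot": [0,0,0]},{"jaw": 0,"offset": [-11.7,-44,0],"rot": [0,0,0]},{"jaw": 0,"offset": [-11.7,-44,0],"rot": [0,0,0]}])

```text
time_s: 54.75
eef_pos: [0.4879, 0.2775, 0.21]
eef_rot: [-0.001, 1.0, 0.009, 0.001]
wrist_force: [-0.3, -0.3, -1.6]
opening: 0.673
grasp_force: 64.5
```

Request:
apply_moves(moves=[{"jaw": 0,"offset": [0,0,0],"rot": [0,0,0]},{"jaw": 0,"offset": [0,0,0],"rot": [0,0,0]},{"jaw": 0,"offset": [0,0,0],"rot": [0,0,0]},{"jaw": 0,"offset": [0,0,0],"rot": [0,0,0]},{"jaw": 0,"offset": [0,0,0],"rot": [0,0,0]}])

```text
time_s: 55.38
eef_pos: [0.4882, 0.2756, 0.2083]
eef_rot: [-0.001, 1.0, 0.009, -0.0]
wrist_force: [-0.3, 0.8, -0.8]
opening: 0.677
grasp_force: 64.6
```

```bash
python3 - <<'E'
from h import *
held();slot(-60,0,.067)
E
```

```text
held n [ 1.    -0.004 -0.014] 258 centre x rel tcp -0.3 y [-0.0286  0.0311] z [-0.04766781  0.04173941] centre in rack x -61.2
F [-0.1  0.4 -1.4] grip 65 0.674 [0.4881 0.2757 0.2082]
rot [-0.1  0.   0.1] | off now-frame [1.000e+00 1.000e-01 1.412e+02] | off tgt-frame [  0.9  -0.2 141.2]
```

Request:
apply_moves(moves=[{"jaw": 0,"offset": [0.7,0,30],"rot": [0,0,0]},{"jaw": 0,"offset": [0,0,40],"rot": [0,0,0]},{"jaw": 0,"offset": [0,0,25],"rot": [0,0,0]},{"jaw": 0,"offset": [0,0,0],"rot": [0,0,0]},{"jaw": 0,"offset": [0,0,0],"rot": [0,0,0]}])

```text
time_s: 56.05
eef_pos: [0.4895, 0.2767, 0.1144]
eef_rot: [-0.001, 1.0, 0.01, 0.001]
wrist_force: [0.6, 0.2, -1.6]
opening: 0.679
grasp_force: 64.6
```

```bash
python3 - <<'E'
from h import *
held();slot(-60,0,.067)
E
```

```text
held n [1.    0.009 0.004] 232 centre x rel tcp -0.8 y [-0.0292  0.0309] z [-0.0462245   0.04166244] centre in rack x -60.0
F [ 1.4 -0.3 -0.9] grip 65 0.675 [0.4898 0.2768 0.1149]
rot [-0.2 -0.1  0.1] | off now-frame [-0.9  1.  47.9] | off tgt-frame [-0.8  0.8 47.9]
```

Request:
apply_moves(moves=[{"jaw": 0,"offset": [0,0.3,12],"rot": [0,0,0]},{"jaw": 0,"offset": [0,0,12],"rot": [0,0,0]},{"jaw": 0,"offset": [0,0,12],"rot": [0,0,0]},{"jaw": 0,"offset": [0,0,7],"rot": [0,0,0]},{"jaw": 0,"offset": [0,0,0],"rot": [0,0,0]}])

```text
time_s: 56.72
eef_pos: [0.4879, 0.276, 0.0693]
eef_rot: [-0.001, 1.0, 0.01, -0.001]
wrist_force: [-0.6, 0.2, -0.8]
opening: 0.679
grasp_force: 64.9
```

Request:
apply_moves(moves=[{"jaw": 0,"offset": [0,0,2],"rot": [0,0,0]},{"jaw": 0,"offset": [0,0,1.5],"rot": [0,0,0]},{"jaw": 0,"offset": [0,0,1.3],"rot": [0,0,0]},{"jaw": 0,"offset": [0,0,0],"rot": [0,0,0]},{"jaw": 0,"offset": [0,0,0],"rot": [0,0,0]}])

```text
time_s: 57.35
eef_pos: [0.4899, 0.2765, 0.0671]
eef_rot: [-0.001, 1.0, 0.01, 0.001]
wrist_force: [-0.3, -0.5, 4.9]
opening: 0.675
grasp_force: 65.6
```

Request:
apply_moves(moves=[{"jaw": 0.7,"offset": [0,0,0],"rot": [0,0,0]},{"jaw": 0.8,"offset": [0,0,0],"rot": [0,0,0]},{"jaw": 0.9,"offset": [0,0,0],"rot": [0,0,0]},{"jaw": 1,"offset": [0,0,0],"rot": [0,0,0]},{"jaw": 1,"offset": [0,0,0],"rot": [0,0,0]}])

```text
time_s: 57.98
eef_pos: [0.4884, 0.2762, 0.0653]
eef_rot: [-0.001, 1.0, 0.01, -0.0]
wrist_force: [0.5, 0.2, 0.4]
opening: 0.998
grasp_force: 0.0
```

Request:
apply_moves(moves=[{"jaw": 1,"offset": [0,0,-15],"rot": [0,0,0]},{"jaw": 1,"offset": [0,0,-30],"rot": [0,0,0]},{"jaw": 1,"offset": [0,0,-40],"rot": [0,0,0]},{"jaw": 1,"offset": [0,0,-40],"rot": [0,0,0]},{"jaw": 1,"offset": [0,0,-20],"rot": [0,0,0]}])

```text
time_s: 58.6
eef_pos: [0.4899, 0.2764, 0.2146]
eef_rot: [-0.002, 1.0, 0.01, 0.002]
wrist_force: [0.0, -0.0, -0.6]
opening: 0.999
grasp_force: 0.0
```

Request:
apply_moves(moves=[{"jaw": 1,"offset": [0,44,0],"rot": [0,0,0]},{"jaw": 1,"offset": [0,44,0],"rot": [0,0,0]},{"jaw": 0.7,"offset": [0,44,0],"rot": [0,0,0]},{"jaw": 0.5,"offset": [0,0,0],"rot": [0,0,0]},{"jaw": 0.5,"offset": [0,0,0],"rot": [0,0,0]}])

```text
time_s: 59.22
eef_pos: [0.4915, 0.1442, 0.211]
eef_rot: [-0.001, 1.0, 0.009, 0.0]
wrist_force: [-0.2, 0.4, 0.1]
opening: 0.497
grasp_force: 0.0
```

```bash
python3 - <<'E'
from h import *
print(pose()[0])
img,P=cloud("scene")
cv2.imwrite("pics/h.png",cv2.resize(img[130:330,200:440,::-1],None,fx=3,fy=3,interpolation=cv2.INTER_CUBIC))
X=(P-RC)@rx*1000;Y=(P-RC)@ry*1000
for k in(-60,-30,0,30,60):
    Q=(abs(Y)<36)&(abs(X-k)<14)&(P[...,2]>.07)&(P[...,2]<.12);print(k,np.percentile(X[Q],[3,50,97]).round(1),np.percentile(Y[Q],[2,98]).round(1),P[Q][:,2].max().round(4))
img,P=cloud("top");np.save("top5.npy",P)
for o in ctrl.outline_of("top","bar_grip")[:3]: 
    r=o["region"];print(o["score"],o["position"],np.nanmedian(P[r],0).round(3))
y=img[...,0].astype(int)-img[...,2]
Q,m=box(P,(.33,.75),(-.12,.12),(.0095,.016));print("bar flat",len(Q),rect(Q),np.median(Q,0))
Q,m=box(P,(.33,.75),(-.12,.12),(.042,.056));print("griptop",len(Q),rect(Q) if len(Q)>3 else 0, Q.mean(0))
E
```

```text
[0.49149304 0.14421413 0.2110038 ]
-60 [-61.5 -55.5 -50.5] [-24.8  35.1] 0.1112
-30 [-31.3 -25.5 -21.3] [-29.5  30.7] 0.1143
0 [-2.4  3.   7.8] [-24.2  34.6] 0.1104
30 [28.8 35.  38.6] [-29.5  30.4] 0.111
60 [59.2 65.5 69.2] [-25.7  33.5] 0.1129
0.84 [320.4, 208.3] [ 0.516 -0.004  0.012]
bar flat 543 (array([549.4,  -2.2]), array([390.7, 227.3]), -0.7) [ 0.52633786 -0.00486438  0.01196167]
griptop 121 (array([526.6,   3.4]), array([389.6, 231.9]), -0.2) [0.54117502 0.02790785 0.04614772]
```

View pics/h.png

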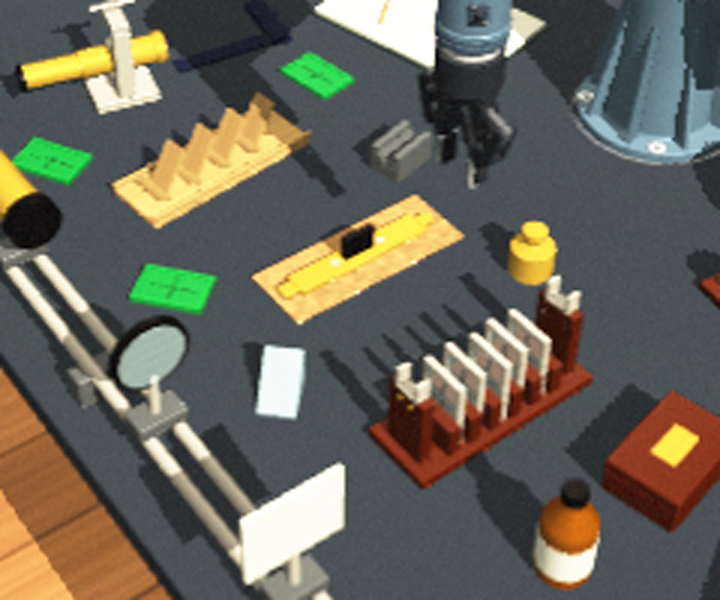

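```bash
cat > bar.py <<'E'
from h import *
P=np.load("top5.npy");p=0
r=ctrl.outline_of("top","bar_grip")[0]["region"]
Q=P[r];Q=Q[(abs(Q[:,2]-.012)<.004)];print("bar",len(Q),rect(Q),Q.mean(0).round(4))
c=Q[:,:2].mean(0);v=np.linalg.svd(Q[:,:2]-c)[2][0];print("yaw",np.degrees(np.arctan(v[1]/v[0])))
X=(Q[:,:2]-c)@v;print("x range",c+v*np.mean(np.percentile(X,[.5,99.5])))
G,m=box(P,(.48,.56),(-.03,.03),(.040,.054));print("grip",len(G),rect(G),G.mean(0))
E
python3 - <<'E'
exec(open("bar.py").read())
delta([.5157,-.0035,.085],tgtR([0,0,-1],[np.sin(.0105),-np.cos(.0105),0]))
E
```

```text
bar 528 (array([516.5,  -3.7]), array([231.5,  34.2]), 0.6) [ 0.5176 -0.004   0.0118]
yaw 0.8205669159208451
x range [ 0.51659064 -0.00400214]
grip 42 (array([517.3,  -4. ]), array([43.2,  6.7]), 0.7) [ 0.51725864 -0.00397667  0.04714753]
rot [-0.1  0.   0.6] | off now-frame [ 21.5 149.2 124.9] | off tgt-frame [ 23.  148.7 125.3]
```

Request:
apply_moves(moves=[{"jaw": 0.5,"offset": [5.7,37.2,0],"rot": [0,0,0.5]},{"jaw": 0.5,"offset": [5.7,37.2,0],"rot": [0,0,0]},{"jaw": 0.5,"offset": [5.7,37.2,30],"rot": [0,0,0]},{"jaw": 0.5,"offset": [5.7,37.2,40],"rot": [0,0,0]},{"jaw": 0.5,"offset": [0,0,40],"rot": [0,0,0]}])

```text
time_s: 60.05
eef_pos: [0.5168, -0.006, 0.099]
eef_rot: [-0.001, 1.0, 0.005, 0.0]
wrist_force: [0.3, -0.1, 0.5]
opening: 0.503
grasp_force: 0.0
```

Request:
apply_moves(moves=[{"jaw": 0.5,"offset": [0,0,15],"rot": [0,0,0]},{"jaw": 0.5,"offset": [0,0,0],"rot": [0,0,0]},{"jaw": 0.5,"offset": [0,0,0],"rot": [0,0,0]},{"jaw": 0.5,"offset": [0,0,0],"rot": [0,0,0]},{"jaw": 0.5,"offset": [0,0,0],"rot": [0,0,0]}])

```text
time_s: 60.68
eef_pos: [0.5166, -0.0042, 0.0858]
eef_rot: [-0.001, 1.0, 0.006, 0.001]
wrist_force: [-0.2, 0.7, 0.3]
opening: 0.499
grasp_force: 0.0
```

```bash
python3 - <<'E'
exec(open("h.py").read())
img,P=cloud("top");np.save("top5.npy",P)
r=ctrl.outline_of("top","pad")[0]; print(r["score"])
delta([.5162,-.0035,.021],tgtR([0,0,-1],[np.sin(.0105),-np.cos(.0105),0])); print(pose()[0])
E
```

```text
0.67
rot [-0.1 -0.   0. ] | off now-frame [-0.1 -0.6 64.3] | off tgt-frame [-0.  -0.7 64.3]
[ 0.51624283 -0.00422249  0.08534292]
```

Request:
apply_moves(moves=[{"jaw": 0.5,"offset": [0,-0.6,25],"rot": [0,0,0]},{"jaw": 0.5,"offset": [0,0,20],"rot": [0,0,0]},{"jaw": 0.5,"offset": [0,0,12],"rot": [0,0,0]},{"jaw": 0.5,"offset": [0,0,7],"rot": [0,0,0]},{"jaw": 0.5,"offset": [0,0,0],"rot": [0,0,0]}])

```text
time_s: 61.4
eef_pos: [0.5158, -0.0035, 0.0206]
eef_rot: [-0.001, 1.0, 0.005, -0.0]
wrist_force: [-0.6, -0.5, 0.1]
opening: 0.498
grasp_force: 0.0
```

Request:
apply_moves(moves=[{"jaw": 0.3,"offset": [0,0,0],"rot": [0,0,0]},{"jaw": 0.2,"offset": [0,0,0],"rot": [0,0,0]},{"jaw": 0,"offset": [0,0,0],"rot": [0,0,0]},{"jaw": 0,"offset": [0,0,0],"rot": [0,0,0]},{"jaw": 0,"offset": [0,0,0],"rot": [0,0,0]}])

```text
time_s: 62.02
eef_pos: [0.5163, -0.0037, 0.0215]
eef_rot: [-0.001, 1.0, 0.005, 0.0]
wrist_force: [-2.0, -0.9, 5.8]
opening: 0.114
grasp_force: 59.1
```

Request:
apply_moves(moves=[{"jaw": 0,"offset": [0,0,0],"rot": [0,0,0]},{"jaw": 0,"offset": [0,0,-5],"rot": [0,0,0]},{"jaw": 0,"offset": [0,0,-15],"rot": [0,0,0]},{"jaw": 0,"offset": [0,0,-25],"rot": [0,0,0]},{"jaw": 0,"offset": [0,0,-35],"rot": [0,0,0]}])

```text
time_s: 62.65
eef_pos: [0.5146, -0.0033, 0.101]
eef_rot: [-0.002, 1.0, 0.005, -0.002]
wrist_force: [0.0, 0.6, -5.3]
opening: 0.111
grasp_force: 58.9
```

Request:
apply_moves(moves=[{"jaw": 0,"offset": [0,0,-40],"rot": [0,0,0]},{"jaw": 0,"offset": [0,0,-40],"rot": [0,0,0]},{"jaw": 0,"offset": [0,0,-33],"rot": [0,0,0]},{"jaw": 0,"offset": [0,0,0],"rot": [0,0,0]},{"jaw": 0,"offset": [0,0,0],"rot": [0,0,0]}])

```text
time_s: 63.28
eef_pos: [0.5148, -0.0037, 0.2123]
eef_rot: [-0.002, 1.0, 0.005, -0.001]
wrist_force: [-0.8, 0.0, -6.9]
opening: 0.112
grasp_force: 58.9
```

```bash
cat > hb.py <<'E'
from h import *
BC=np.array([.5488,.2779,0])
o=ctrl.get_obs();p=pose()[0];print("F",o["wrist_force"].round(1),round(o["grasp_force"]),round(o["opening"],3),p.round(4))
_,P=cloud("top")
Q,m=box(P,(p[0]-.14,p[0]+.14),(p[1]-.04,p[1]+.04),(p[2]-.014,p[2]-.004))
c=Q.mean(0);v=np.linalg.svd(Q-c)[2][0];v*=np.sign(v[0]);print("held bar",len(Q),rect(Q),"yaw",np.degrees(np.arctan2(v[1],v[0])).round(2),"pitch",np.degrees(np.arcsin(v[2])).round(2),"z rel",round(np.median(Q[:,2])-p[2],4))
delta(BC+ez*.126,GR)
E
python3 hb.py
```

```text
F [-0.8  0.  -6.9] 59 0.112 [ 0.5148 -0.0037  0.2123]
held bar 356 (array([516.4,  -3.5]), array([233.5,  32.2]), 0.6) yaw 0.59 pitch -0.32 z rel -0.01
rot [-0.2  0.2 -0.4] | off now-frame [  37.7 -280.8   86.4] | off tgt-frame [  39.2 -280.9   85.7]
```

Request:
apply_moves(moves=[{"jaw": 0,"offset": [2.7,-20,0],"rot": [0,0,-0.4]},{"jaw": 0,"offset": [5.4,-40,0],"rot": [0,0,0]},{"jaw": 0,"offset": [5.4,-40,0],"rot": [0,0,0]},{"jaw": 0,"offset": [5.4,-40,0],"rot": [0,0,0]},{"jaw": 0,"offset": [5.4,-40,0],"rot": [0,0,0]}])

```text
time_s: 63.95
eef_pos: [0.5359, 0.1775, 0.2116]
eef_rot: [-0.001, 1.0, 0.009, -0.002]
wrist_force: [0.2, -0.3, -4.7]
opening: 0.112
grasp_force: 59.0
```

Request:
apply_moves(moves=[{"jaw": 0,"offset": [5.4,-40,0],"rot": [0,0,0]},{"jaw": 0,"offset": [5.4,-40,0],"rot": [0,0,0]},{"jaw": 0,"offset": [2.7,-21,0],"rot": [0,0,0]},{"jaw": 0,"offset": [0,0,0],"rot": [0,0,0]},{"jaw": 0,"offset": [0,0,0],"rot": [0,0,0]}])

```text
time_s: 64.58
eef_pos: [0.5484, 0.2767, 0.2132]
eef_rot: [-0.001, 1.0, 0.009, -0.001]
wrist_force: [-0.0, 0.0, -5.4]
opening: 0.112
grasp_force: 59.0
```

Request:
apply_moves(moves=[{"jaw": 0,"offset": [0,0,15],"rot": [0,0,0]},{"jaw": 0,"offset": [0,0,15],"rot": [0,0,0]},{"jaw": 0,"offset": [0,0,10],"rot": [0,0,0]},{"jaw": 0,"offset": [0,0,0],"rot": [0,0,0]},{"jaw": 0,"offset": [0,0,0],"rot": [0,0,0]}])

```text
time_s: 65.2
eef_pos: [0.5492, 0.2778, 0.1748]
eef_rot: [-0.001, 1.0, 0.009, 0.0]
wrist_force: [-0.8, -0.2, -5.4]
opening: 0.112
grasp_force: 59.0
```

```bash
python3 hb.py
```

```text
F [-0.8 -0.2 -5.4] 59 0.112 [0.5492 0.2778 0.1748]
held bar 549 (array([550.2, 276.7]), array([235.5,  34.7]), 1.4) yaw 3.57 pitch -0.06 z rel -0.0101
rot [-0.2 -0.   0. ] | off now-frame [-0.5  0.2 49.1] | off tgt-frame [-0.5  0.  49.1]
```

Request:
apply_moves(moves=[{"jaw": 0,"offset": [-1.5,0.3,8],"rot": [0,0,0]},{"jaw": 0,"offset": [0,0,8],"rot": [0,0,0]},{"jaw": 0,"offset": [0,0,6],"rot": [0,0,0]},{"jaw": 0,"offset": [0,0,0],"rot": [0,0,0]},{"jaw": 0,"offset": [0,0,0],"rot": [0,0,0]}])

```text
time_s: 65.88
eef_pos: [0.5475, 0.2775, 0.1525]
eef_rot: [-0.001, 1.0, 0.009, -0.0]
wrist_force: [0.8, -0.3, -5.9]
opening: 0.115
grasp_force: 59.0
```

```bash
python3 hb.py; python3 - <<'E'
from h import *
img,_=ctrl.camera("scene")
cv2.imwrite("pics/i.png",cv2.resize(img[200:300,310:420,::-1],None,fx=5.5,fy=5.5,interpolation=cv2.INTER_CUBIC))
E
```

```text
F [ 0.8 -0.3 -5.9] 59 0.115 [0.5475 0.2775 0.1525]
held bar 510 (array([548.2, 275.7]), array([233.9,  35.3]), 1.5) yaw 3.77 pitch -0.14 z rel -0.0101
rot [-0.1 -0.   0. ] | off now-frame [ 1.2 -0.3 26.7] | off tgt-frame [ 1.2 -0.3 26.7]
```

View pics/i.png

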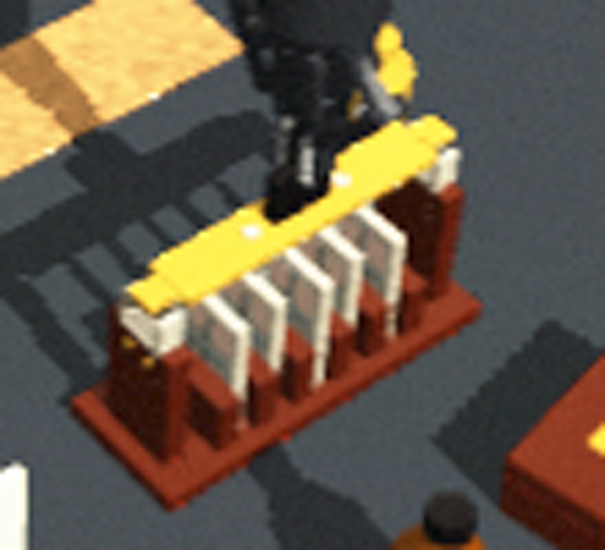

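Request:
apply_moves(moves=[{"jaw": 0,"offset": [0.4,-0.2,4],"rot": [0,0,0]},{"jaw": 0,"offset": [0,0,4],"rot": [0,0,0]},{"jaw": 0,"offset": [0,0,4],"rot": [0,0,0]},{"jaw": 0,"offset": [0,0,0],"rot": [0,0,0]},{"jaw": 0,"offset": [0,0,0],"rot": [0,0,0]}])

```text
time_s: 66.6
eef_pos: [0.5478, 0.2777, 0.1404]
eef_rot: [-0.001, 1.0, 0.009, -0.0]
wrist_force: [0.8, 0.5, -5.6]
opening: 0.117
grasp_force: 59.0
```

Request:
apply_moves(moves=[{"jaw": 0,"offset": [0,0,4],"rot": [0,0,0]},{"jaw": 0,"offset": [0,0,4],"rot": [0,0,0]},{"jaw": 0,"offset": [0,0,3],"rot": [0,0,0]},{"jaw": 0,"offset": [0,0,0],"rot": [0,0,0]},{"jaw": 0,"offset": [0,0,0],"rot": [0,0,0]}])

```text
time_s: 67.22
eef_pos: [0.5478, 0.2778, 0.1295]
eef_rot: [-0.001, 1.0, 0.009, -0.0]
wrist_force: [-0.2, -0.1, -5.7]
opening: 0.11
grasp_force: 59.0
```

Request:
apply_moves(moves=[{"jaw": 0,"offset": [0,0,1.5],"rot": [0,0,0]},{"jaw": 0,"offset": [0,0,1],"rot": [0,0,0]},{"jaw": 0,"offset": [0,0,0.5],"rot": [0,0,0]},{"jaw": 0,"offset": [0,0,0],"rot": [0,0,0]},{"jaw": 0,"offset": [0,0,0],"rot": [0,0,0]}])

```text
time_s: 67.85
eef_pos: [0.5479, 0.2779, 0.1275]
eef_rot: [-0.001, 1.0, 0.009, 0.0]
wrist_force: [-4.6, -0.7, 5.8]
opening: 0.109
grasp_force: 60.4
```

Home (force reversed to +5.8 N at the expected height). Release and retract.

Request:
apply_moves(moves=[{"jaw": 0.15,"offset": [0,0,0],"rot": [0,0,0]},{"jaw": 0.25,"offset": [0,0,0],"rot": [0,0,0]},{"jaw": 0.4,"offset": [0,0,0],"rot": [0,0,0]},{"jaw": 0.5,"offset": [0,0,0],"rot": [0,0,0]},{"jaw": 0.5,"offset": [0,0,0],"rot": [0,0,0]}])

```text
time_s: 68.47
eef_pos: [0.5478, 0.2778, 0.1264]
eef_rot: [-0.001, 1.0, 0.009, -0.0]
wrist_force: [0.5, 0.9, -0.2]
opening: 0.502
grasp_force: 0.0
```

Request:
apply_moves(moves=[{"jaw": 0.5,"offset": [0,0,-10],"rot": [0,0,0]},{"jaw": 0.5,"offset": [0,0,-25],"rot": [0,0,0]},{"jaw": 0.5,"offset": [0,0,-35],"rot": [0,0,0]},{"jaw": 0.5,"offset": [0,0,-35],"rot": [0,0,0]},{"jaw": 0.5,"offset": [0,0,-20],"rot": [0,0,0]}])

```text
time_s: 69.1
eef_pos: [0.5487, 0.2777, 0.2544]
eef_rot: [-0.002, 1.0, 0.009, 0.002]
wrist_force: [-0.0, 0.5, -0.8]
opening: 0.498
grasp_force: 0.0
```

Request:
apply_moves(moves=[{"jaw": 0.5,"offset": [0,45,0],"rot": [0,0,0]},{"jaw": 0.5,"offset": [0,45,0],"rot": [0,0,0]},{"jaw": 0.5,"offset": [0,45,0],"rot": [0,0,0]},{"jaw": 0.5,"offset": [0,45,0],"rot": [0,0,0]},{"jaw": 0.5,"offset": [0,0,0],"rot": [0,0,0]}])

```text
time_s: 69.72
eef_pos: [0.551, 0.0947, 0.2508]
eef_rot: [-0.001, 1.0, 0.007, -0.001]
wrist_force: [-0.5, 0.4, 0.5]
opening: 0.503
grasp_force: 0.0
```

```bash
python3 - <<'E'
from h import *
img,P=cloud("scene")
cv2.imwrite("pics/j.png",cv2.resize(img[130:330,200:440,::-1],None,fx=3,fy=3,interpolation=cv2.INTER_CUBIC))
_,P=cloud("top")
Q,m=box(P,(.4,.7),(.22,.33),(.113,.123));print("bar",len(Q),rect(Q),np.median(Q,0))
for s in(-1,1):
    q=Q[s*(Q[:,0]-.549)>.06];print(s,np.median(q[:,2]))
Q,m=box(P,(.4,.7),(.22,.33),(.148,.162));print("grip",rect(Q),Q.mean(0))
print(pose()[0])
E
```

```text
bar 217 (array([557.9, 291.7]), array([217. ,  23.9]), -5.6) [0.61153603 0.28876704 0.11754493]
-1 0.1172501382311466
1 0.11761141168294298
grip (array([548.8, 278. ]), array([45.7,  7.7]), 1.7) [0.55046644 0.27862021 0.15292597]
[0.55089475 0.09739864 0.25090348]
```

View pics/j.png

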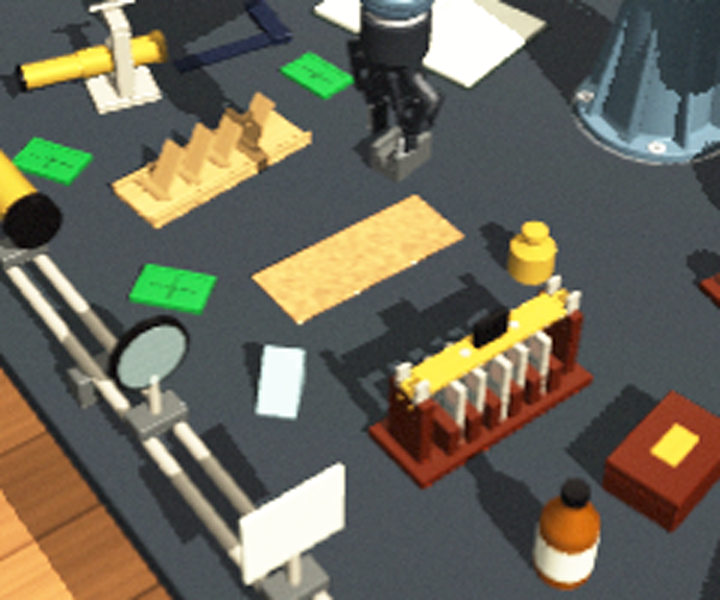

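The bar sits in both brackets (px 405,380 and 570,300), level with both top ends at 117.3–117.6 mm. Five plates stand upright below it and the arm is clear, so I'm handing in.

```bash
python3 -c "
from bench import ctrl
print(ctrl.hand_in())"
```

```text
the job is handed in; nothing more can be done
None
```

The job is handed in: all four plates from the draining stand are in the rack alongside the stored one, the keeper bar is back level in both brackets, and the arm is clear; the hand-in gave no verdict.

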